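# Hang the block heater's lid and click its selector up from off

### The arm

A 6-joint arm with a two-finger parallel gripper is mounted at the origin on the work surface. World frame = base frame: x ahead of the robot, y to its left, z up, the work surface at z = 0. Lengths are in m, angles in rad, forces in N, time in s.
With the tool pointing down it reaches from about 0.325 to 0.9 m from the base axis. Payload 6.1 kg.
Tool frame: the origin (TCP) lies at the very end of the fingers, on their centre line; the grasp point (between the pads) lies 19 mm behind it; x points along the fingers, z is the direction in which the jaws open and shut, and the axes are right-handed (so a half turn about x gives the same grasp; the last joint's range is limited). The gripper opens to 87 mm and grips with 3 to 60 N. Pads are 19 mm wide; open, the fingers measure 117 mm over their backs; the gripper's body (75 mm by 190 mm) begins 51 mm behind the grasp point.
Start: joints at [-1.473, 0.22, 1.526, -0, 1.395, -0.126], TCP at [0.139, -0.609, 0.223] pointing down, gripper open.
Joint ranges: [-2.98, 2.98], [-0.91, 2.08], [0.09, 2.57], [-1.24, 4.39], [0.2, 2.65], [-2.68, 2.68]. Speed limits (rad/s): [2.57, 2.57, 3.01, 3.14, 3.14, 3.14].

### API

Orientations are given as a unit quaternion [w, x, y, z].
In Python, from station import manip gives the robot as it stands. The module is installed in compiled form; this text tells all that it offers.
- The arm moves only by the tool arm_command, never from a script. Its argument "plan" is text: rows parted by semicolons, each of 7 numbers parted by spaces: the turn, a rotation vector about the tool's x, y, z in rad, then the shift along the tool's x, y, z in m, then the opening, from 0 (shut) to 1 (fully open). A call has 1 to 20 rows; each row shifts and turns the commanded pose from where the row before left it, along the tool's axes as they then stand; what a row does not reach is not made up. A row lasts 1/12 s, in which the tool goes at most 41.7 mm and 7.16 degrees, less where a joint would pass 70% of its speed; a pose out of reach is approached as far as the arm can. A call with a gripper value outside its range is refused whole. The fingers move at their own pace and stop on an object; "newtons" is the grip in N (left out, the last holds). Time passes only in rows, so rows that do not move let the fingers close. It gives the time, the measured TCP pose, the force and the opening at its end, in the units of the state.
- manip.state(): the state, without advancing time (a new reading comes with each control period).
- manip.capture(name): name is "side" or "top" or "wrist"; returns the picture (480x640x3 uint8, blue, green, red); there is no depth.
- manip.camera_model(name): a dict with "camera_matrix" (3x3 intrinsics, pixels), "R" (3x3) and "t" (3): a world point X has camera coordinates R X + t. Camera axes: x right, y down, z forward; pixel columns grow to the right and rows downward; lengths in m; the calibration is good to about 2 mm. A picture is of the moment at which its call begins: read the wrist's pose just before it. camera_model takes no time and is no camera call; for the wrist camera it gives the pose at the moment of the call.
- manip.hand_in(): hands the job in, once; it reports no verdict.
The state is a dict: "clock": time; "joints": joint angles; "joint_vel": joint speeds; "tau": joint torques, N m; "tcp_pos": TCP position; "eef_rot": TCP orientation; "ft_force": force on the tool from outside, world axes, zero at the start; "ft_torque": the same for the moment, N m; "grip_width": finger opening in m.
Only numpy, scipy, OpenCV 4.12 (cv2) and the standard library are available. Lean on these libraries where they do the work, as an engineer would, in place of code of your own. Each camera call takes 0.05 s, during which the arm holds its last target.

### The job

Get the block heater running: pick up its lid and lower it on so that both knuckles drop over the two hinge pins and it lies shut; do not let go of it before it is all the way down. Then turn the selector back (anticlockwise) to its end stop, which is off, and from there four clicks up (clockwise). Leave the other things on the bench where they are.

Things in the scene. Friction and masses are not known exactly. Their poses are not given: they have to be found in the camera images.
- heater: Dry-block heater, white, fixed to the bench, slightly turned. 270 mm deep (x), 200 wide (y), flat deck 90 mm up. Origin: centre of its underside; x from its front to its back, z up. The front 90 mm of its top is a panel sloping 26.6 deg down to the front edge (45 mm up), selector on its right half. On the deck a tube block (up to 108 mm above the bench) and behind it two hinge pins.
- lid_place (a point): Point on the heater's deck (90 mm up) where the lid's origin lies when the lid is hung and shut; axes as the heater's, 32.5 mm behind the heater's origin.
- pin_left (a point): Centre of the left hinge pin (at +y of the heater, 50 mm from its middle): a level steel pin along the heater's y, 6 mm thick, 12 mm above the deck, held between two cheeks 20 mm apart that rise 18 mm above the deck. Axes as the heater's.
- pin_right (a point): Centre of the right hinge pin (-y), the same; the pins are 100 mm apart.
- lid: Loose lift-off lid, 0.2 to 0.4 kg: light grey shallow cover, open below, with clear windows, 125 mm (x) by 150 mm (y), 40 mm high without handle. It starts flat on the bench beside the heater, right way up. Origin: centre of its rim's underside; z up, x towards its knuckles (its back, which belongs at the heater's back).
- lid_handle (a point): Centre of the black handle bar across the lid's top: 96 mm long along the lid's y, 14 mm thick (x), 14 mm high; its centre is 63 mm above the rim, 23 mm above the lid's top, straight over the lid's origin. 16 mm free under it between posts 34 to 48 mm from its middle. Axes as the lid's.
- knuckle_left (a point): Left hinge knuckle on the lid's back (+y, 50 mm from the middle, 70.75 mm behind the lid's origin): steel block 16 mm wide with a slot along y, open downwards, 8.5 mm wide, roof 15.5 mm and lower edges 3 mm above the rim. The point lies in the slot 12 mm above the rim: at the pin's centre when hung and shut. Axes as the lid's.
- knuckle_right (a point): The right hinge knuckle (-y), the same.
- dial_grip (a point): Selector knob: point on its axis at half height of its grip bar. z: out of the panel along the axis (26.6 deg from vertical, leaning to the heater's front); x: along the bar to its rounded, white-lined pointer end. Bar 13 mm thick (y), -22 to +22.5 mm along x, 26 mm high (+-13 mm), on a round skirt 46 mm wide, 8 mm high, its top 13 mm below the point; panel plate 21 mm below.
- dial (a joint): Selector angle in rad: 0 at the anticlockwise end stop (off), growing clockwise as seen from outside the panel, to the other stop at 4.71. A click (rest) every 30 deg (0.524 rad), ten with both stops; about 0.1 N m carries it over a click, and let go between rests it snaps to the nearest. Starts two to six clicks up.
- tube_rack: Bystander: white tube block 60 x 95 mm, 44 mm high. Origin: centre of its underside (so for all bystanders).
- tip_box: Bystander: orange pipette-tip box 120 x 82 mm, 61 mm high.
- reagent_bottle: Bystander: amber bottle, 68 mm across, 135 mm high.
- beaker: Bystander: glass beaker, 72 mm across, 90 mm high.
- petri_stack: Bystander: stack of three culture dishes, 90 mm across, 44 mm high.
- pipette: Bystander: pipette lying on the bench, 240 mm long.
- marker_pen: Bystander: marker pen lying on the bench, 135 mm long.
There are look-alikes about, which are no part of the job. What is shaped like the lid but brown is not meant.

How it is judged:
On the way, in this order (a step that is already met when the one before it is completed fails the run):
1. the lid is held by the robot while it lies shut on the heater with both knuckles over their pins (distance between knuckle_left and pin_left below 0.004 m and distance between knuckle_right and pin_right below 0.004 m and angle between lid's own z axis and vertical below 0.035 rad and z of lid in the frame of lid_place below 0.0035 m and contact force between the fingers and lid above 1 N), for 0.1 s.
2. the selector is turned back to its end stop (off) (value of joint dial below 0.1 rad), for 0.1 s.
At the end, for the whole second after the job is handed in: The lid lies shut and at rest on the heater, each knuckle point within 4 mm of its pin, the lid level within 2 deg and its rim within 3.5 mm of the deck; the selector rests at the fourth click from its stop (2.09 rad, within 0.12) (distance between knuckle_left and pin_left below 0.004 m and distance between knuckle_right and pin_right below 0.004 m and angle between lid's own z axis and vertical below 0.035 rad and z of lid in the frame of lid_place below 0.0035 m and linear speed of lid below 0.01 m/s and value of joint dial between 1.9744 and 2.2144 rad); the robot touches nothing.
It fails at once if a bystander was pushed more than 30 mm from where it stood (distance of any of tube_rack, tip_box, reagent_bottle, beaker, petri_stack, pipette, marker_pen from where it was at the start of the episode above 0.03 m).
It also fails if it takes over 72 s, if anything falls off the work surface, if the arm or the gripper's body presses on something with over 40 N, if the wrist force passes 120 N, or if a joint passes its speed limit or range.

## Working session

There is one attempt and no reset: what is moved stays moved. The work goes in short steps, Python scripts to look and compute and a tool call to move; the robot and the scene stay as the last step left them, time stands still between calls to the robot, and variables do not carry over. Pictures are saved under pics/ and viewed, and the job is handed in when it is done.

Besides the shell and the picture viewer there is one more tool, called after "Emit:" as a command line: name --argument value ..., lists and objects as JSON in quotes. arm_command: Moves the arm, as the interface text tells. Its arguments: {"type":"object","properties":{"plan":{"type":"string"},"newtons":{"type":"number"}},"required":["plan"]}

```bash
mkdir -p pics; python3 - <<'E'
from station import manip
import cv2
for n in("top","side","wrist"):
    cv2.imwrite(f"pics/{n}0.png",manip.capture(n))
    m=manip.camera_model(n);print(n,m["camera_matrix"],m["R"],m["t"])
print(manip.state())
E
```

```text
top [[559.77935323   0.         311.26070077]
 [  0.         559.77935323 233.4348602 ]
 [  0.           0.           1.        ]] [[ 0.02907454 -0.99956836 -0.00421578]
 [-0.98270504 -0.02781188 -0.18307732]
 [ 0.18288105  0.00946576 -0.98308948]] [-0.00777285  0.5290386   1.17118213]
side [[446.1373223    0.         315.76969324]
 [  0.         446.1373223  242.15537366]
 [  0.           0.           1.        ]] [[-0.99536849 -0.09597793 -0.00545987]
 [-0.06497829  0.71355998 -0.69757435]
 [ 0.07084769 -0.69398875 -0.7164916 ]] [0.53973969 0.07245325 1.22960432]
wrist [[339.43846526   0.         320.26942759]
 [  0.         339.43846526 243.9011124 ]
 [  0.           0.           1.        ]] [[ 0.22125398 -0.97521499 -0.00154856]
 [-0.93358908 -0.21226846  0.28871011]
 [-0.28188313 -0.06243255 -0.95741531]] [-0.62341326 -0.03550455  0.39188978]
{'clock': 0.15, 'joints': array([-1.47312700e+00,  2.21028682e-01,  1.52731538e+00,  4.14564694e-05,
        1.39469715e+00, -1.26107662e-01]), 'joint_vel': array([-0.000154  , -0.0032679 , -0.00411227, -0.00077056, -0.0003426 ,
       -0.0016321 ]), 'tau': array([ 7.60690345e-04, -4.95191145e+01, -3.87882864e+01,  7.00037694e-02,
        5.31220087e-02, -9.25561426e-05]), 'tcp_pos': array([ 0.13865667, -0.60895665,  0.22171608]), 'eef_rot': array([ 0.55235274,  0.44142512,  0.55304595, -0.4406705 ]), 'ft_force': array([-0.91351638, -1.06554193, -0.11349341]), 'ft_torque': array([-0.00842674, -0.02236313, -0.03280033]), 'grip_width': 0.0871801417448843}
```

View pics/top0.png

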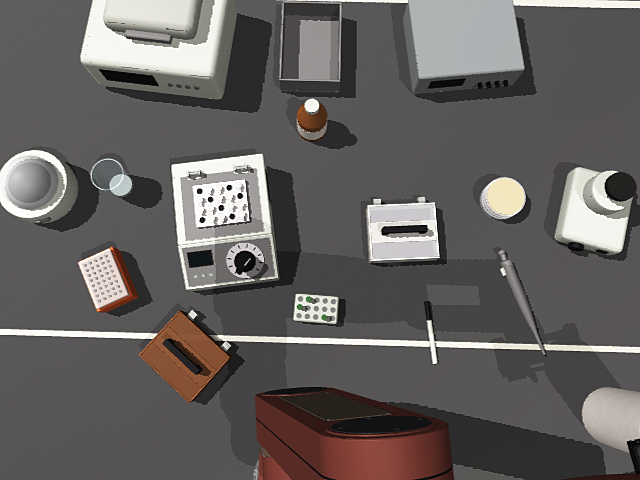

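View pics/side0.png

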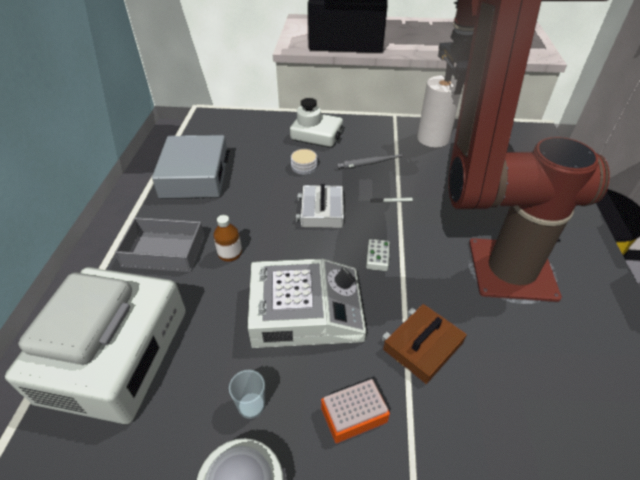

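View pics/wrist0.png

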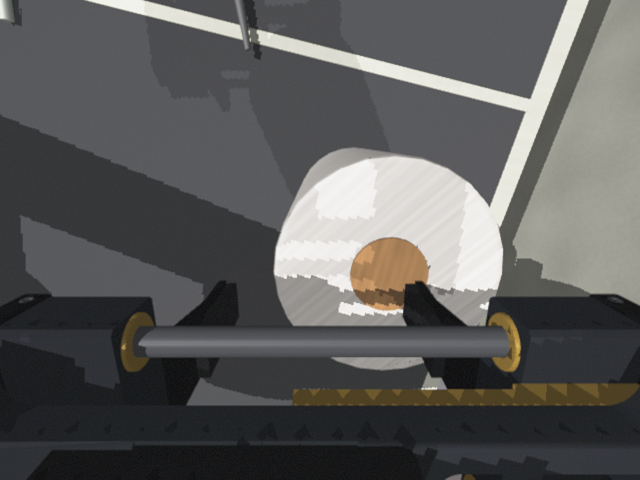

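The lid candidates in the top view are a grey cover at about (403,232) and a brown one at (185,355). The grey one fits the description (light grey, clear windows). The heater is at about (225,220), with its dial at (245,261). I'll enlarge both to confirm.

```bash
python3 - <<'E'
import cv2
a=cv2.imread("pics/top0.png")
cv2.imwrite("pics/c_lid.png",cv2.resize(a[185:275,355:455],None,fx=6,fy=6,interpolation=cv2.INTER_CUBIC))
cv2.imwrite("pics/c_heat.png",cv2.resize(a[145:295,165:285],None,fx=4,fy=4,interpolation=cv2.INTER_CUBIC))
E
```

```text
(no output)
```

View pics/c_lid.png

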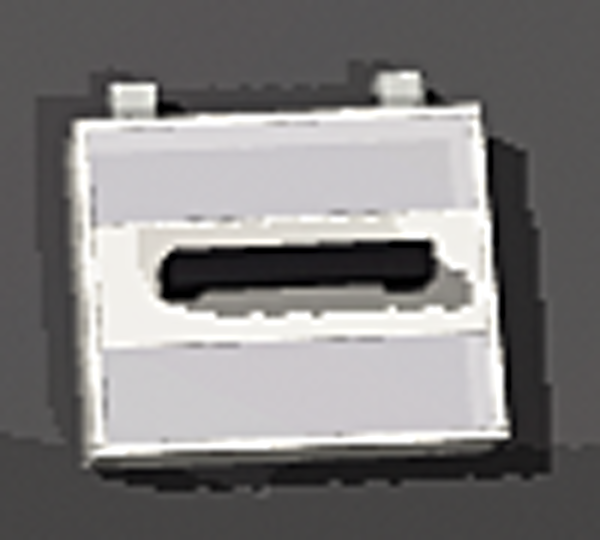

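View pics/c_heat.png

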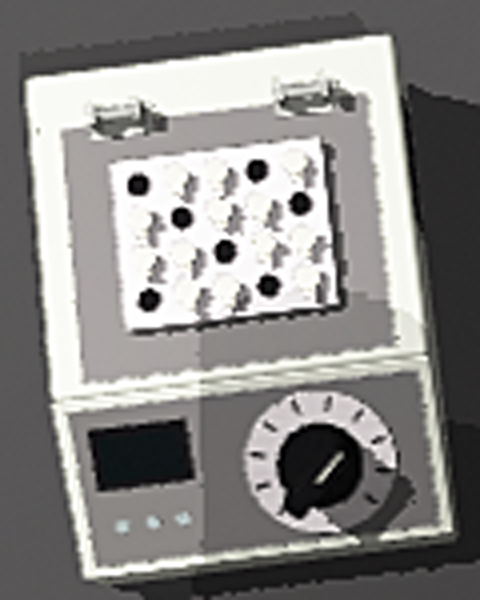

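```bash
cat > h.py <<'E'
import numpy as np, cv2
from scipy.spatial.transform import Rotation as Ro
from scipy.optimize import least_squares
def proj(m,X):
    c=np.atleast_2d(X)@np.array(m["R"]).T+np.array(m["t"]); p=c@np.array(m["camera_matrix"]).T
    return p[:,:2]/p[:,2:]
def ray(m,u,z):
    K=np.array(m["camera_matrix"]);R=np.array(m["R"]);t=np.array(m["t"])
    C=-R.T@t; d=R.T@np.linalg.inv(K)@np.array([u[0],u[1],1.]); return C+d*(z-C[2])/d[2]
def T(x,y,yaw,P,z0=0):
    c,s=np.cos(yaw),np.sin(yaw);P=np.atleast_2d(P)
    return np.c_[x+c*P[:,0]-s*P[:,1],y+s*P[:,0]+c*P[:,1],P[:,2]+z0]
def fit(obs,x0,z0=0):
    # obs: list of (model, Npts, Npix)
    f=lambda q:np.concatenate([(proj(m,T(*q,P,z0))-U).ravel() for m,P,U in obs])
    r=least_squares(f,x0,loss="soft_l1"); return r.x,f(r.x).reshape(-1,2)
def R_of(q): return Ro.from_quat([q[1],q[2],q[3],q[0]])
def delta(st,Rt,pt):
    "rotvec, shift in tool axes"
    R0=R_of(st["eef_rot"]); return (R0.inv()*Rt).as_rotvec(), R0.inv().apply(np.array(pt)-st["tcp_pos"])
E
python3 - <<'E'
from h import *; from station import manip
m=manip.camera_model("top"); print(-m["R"].T@m["t"])
U=np.array([[162,272],[435,256],[75,122],[480,105],[507,436],[90,450],[133,97],[400,85]])/6+[355,185]
P=np.array([[0,.048,.07],[0,-.048,.07],[.0625,.075,.04],[.0625,-.075,.04],[-.0625,-.075,.04],[-.0625,.075,.04],[.07075,.05,.0155],[.07075,-.05,.0155]])
print(fit([(m,P,U)],[.6,-.2,0]))
U=np.array([[25,78],[390,35],[425,355],[52,400]])/4+[165,145]
P=np.array([[.135,.1,.09],[.135,-.1,.09],[-.045,-.1,.09],[-.045,.1,.09]])
print(fit([(m,P,U)],[.6,.2,0]))
print(R_of(manip.state()["eef_rot"]).as_matrix())
E
```

```text
[ 0.30592787 -0.00414206  1.24819904]
(array([ 0.5421423 , -0.19353965,  0.06310357]), array([[ 0.74096551, -1.33990325],
       [-0.00678416, -0.20498066],
       [-0.19416818, -1.0088333 ],
       [-0.07513042, -0.48355623],
       [-0.29649662,  0.20801758],
       [ 0.31438974,  0.24048374],
       [-0.02796571,  1.7687602 ],
       [-0.35956913,  2.26132362]]))
(array([0.5468118 , 0.19512703, 0.1516997 ]), array([[-0.50278662, -0.53323077],
       [ 0.42714287, -0.76119456],
       [ 0.79205252,  0.4364239 ],
       [-0.68358305,  0.7236848 ]]))
[[-1.00633712e-04  9.75067869e-01  2.21906830e-01]
 [ 1.44563100e-03  2.21906741e-01 -9.75066823e-01]
 [-9.99998950e-01  2.22670799e-04 -1.43191964e-03]]
```

```bash
python3 - <<'E'
from h import *; from station import manip
m=manip.camera_model("wrist");s=manip.state();R0=R_of(s["eef_rot"])
print(R0.inv().apply(-m["R"].T@m["t"]-s["tcp_pos"]), R0.inv().apply(m["R"]))
E
```

```text
[-0.16275194  0.07870063 -0.00071374] [[ 1.16488613e-04 -6.69473852e-04  9.99999769e-01]
 [-2.88922714e-01 -9.57352232e-01 -6.07266221e-04]
 [ 9.57352418e-01 -2.88922576e-01 -3.04946836e-04]]
```

Emit:
arm_command --plan "-0.1175 0 0 -0.008 0 0 1; -0.1175 0 0 -0.008 0 0 1; -0.1175 0 0 -0.008 0 0 1; -0.1175 0 0 -0.008 0 0 1; -0.1175 0 0 -0.008 0 0 1; -0.1175 0 0 -0.008 0 0 1; -0.1175 0 0 0 0 0 1; -0.1175 0 0 0 0 0 1; -0.1175 0 0 0 0 0 1; -0.1175 0 0 0 0 0 1; -0.1175 0 0 0 0 0 1; -0.1175 0 0 0 0 0 1"

```text
clock: 1.15
tcp_pos: [0.1387, -0.6092, 0.2701]
eef_rot: [0.707, -0.024, 0.707, 0.025]
ft_force: [0.5, -0.9, -0.3]
grip_width: 0.0869
```

Emit:
arm_command --plan "0 0 0 0 0.0259 0.0286 1; 0 0 0 0 0.0259 0.0286 1; 0 0 0 0 0.0259 0.0286 1; 0 0 0 0 0.0259 0.0286 1; 0 0 0 0 0.0259 0.0286 1; 0 0 0 0 0.0259 0.0286 1; 0 0 0 0 0.0259 0.0286 1; 0 0 0 0 0.0259 0.0286 1; 0 0 0 0 0.0259 0.0286 1; 0 0 0 0 0.0259 0.0286 1; 0 0 0 0 0.0259 0.0286 1; 0 0 0 0 0.0259 0.0286 1; 0 0 0 0 0.0259 0.0286 1; 0 0 0 0 0.0259 0.0286 1; 0 0 0 0 0.0259 0.0286 1; 0 0 0 0 0 0 1; 0 0 0 0 0 0 1"

```text
clock: 2.57
tcp_pos: [0.5431, -0.1928, 0.2699]
eef_rot: [0.706, -0.024, 0.707, 0.024]
ft_force: [-0.1, -0.0, -0.5]
grip_width: 0.0874
```

```bash
python3 - <<'E'
from h import *; from station import manip
import pickle
m=manip.camera_model("wrist");a=manip.capture("wrist");pickle.dump(m,open("m1.pkl","wb"))
cv2.imwrite("pics/w1.png",a);print(manip.state()["tcp_pos"],manip.state()["eef_rot"])
E
```

```text
[ 0.54234091 -0.19406918  0.26995281] [ 0.70628745 -0.02294097  0.70717922  0.02300646]
```

View pics/w1.png

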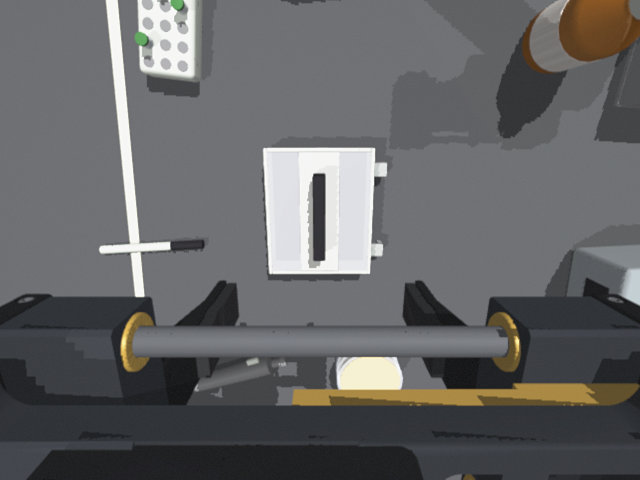

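```bash
python3 - <<'E'
import cv2
a=cv2.imread("pics/w1.png")
cv2.imwrite("pics/c1.png",cv2.resize(a[140:285,255:395],None,fx=4,fy=4,interpolation=cv2.INTER_CUBIC))
E
```

```text
(no output)
```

View pics/c1.png

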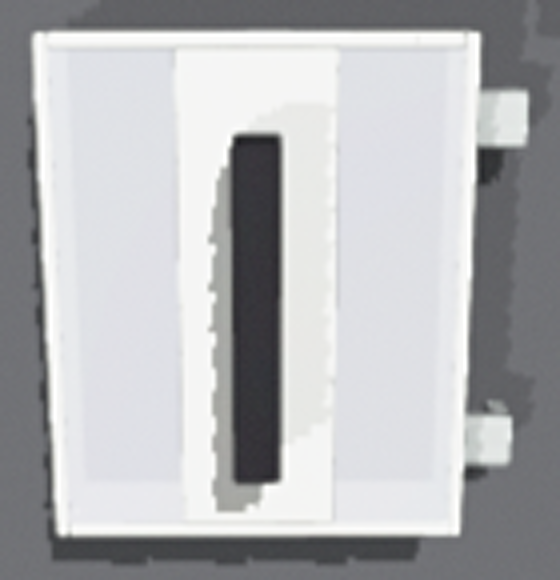

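```bash
python3 - <<'E'
from h import *; import pickle; from station import manip
m=pickle.load(open("m1.pkl","rb"))
U=np.array([[33,32],[481,32],[461,534],[57,534],[257,134],[257,482]])/4+[255,140]-.375
P=np.array([[-.0625,.075,.04],[.0625,.075,.04],[.0625,-.075,.04],[-.0625,-.075,.04],[0,.048,.07],[0,-.048,.07]])
q,r=fit([(m,P,U)],[.54,-.19,.06]);print(q,r)
s=manip.state();c,sn=np.cos(q[2]),np.sin(q[2])
Rt=Ro.from_matrix(np.array([[0,-sn,c],[0,c,sn],[-1,0,0]]))
print(delta(s,Rt,[q[0],q[1],.047]))
E
```

```text
[ 0.54056124 -0.19388543  0.0677868 ] [[-0.1125005  -0.34894286]
 [ 0.20764058 -0.52417503]
 [-0.23953145 -0.24413846]
 [-0.02414271 -0.14580601]
 [-0.04198977  1.20836961]
 [ 0.19006539  0.37094143]]
(array([-0.00279585, -0.0012573 , -0.0001353 ]), array([ 0.22295489,  0.00026917, -0.00148362]))
```

Emit:
arm_command --plan "0 0 0 -0.003 0.04 0.001 1; 0 0 0 -0.003 0.04 0.001 1; 0 0 0 -0.003 0.04 0.001 1; 0 0 0 -0.003 0.04 0.001 1; 0 0 0 -0.003 0.04 0.001 1; 0 0 0 -0.003 0.04 0.001 1; 0 0 0 -0.003 0.04 0.001 1; 0 0 0 -0.003 0.04 0.001 1; 0 0 0 -0.003 0.04 0.001 1; 0 0 0 -0.003 0.04 0.001 1; 0 0 0 0 0 0 1; 0 0 0 0 0 0 1; 0 0 0 0 0 0 1"

```text
clock: 3.7
tcp_pos: [0.5272, 0.2036, 0.3003]
eef_rot: [0.707, -0.022, 0.707, 0.022]
ft_force: [-0.1, -0.4, 1.1]
grip_width: 0.0871
```

```bash
python3 - <<'E'
from h import *; from station import manip
import pickle
m=manip.camera_model("wrist");a=manip.capture("wrist");pickle.dump(m,open("m2.pkl","wb"))
cv2.imwrite("pics/w2.png",a);print(manip.state()["tcp_pos"],manip.state()["eef_rot"])
E
```

```text
[0.52734991 0.20314123 0.30026462] [ 0.70661876 -0.02183241  0.70693951  0.02120862]
```

View pics/w2.png

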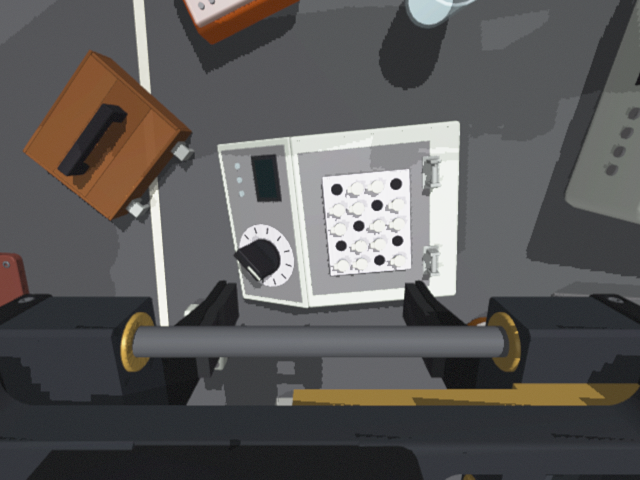

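```bash
python3 - <<'E'
import cv2
a=cv2.imread("pics/w2.png")
cv2.imwrite("pics/c2.png",cv2.resize(a[115:315,405:470],None,fx=4,fy=4,interpolation=cv2.INTER_CUBIC)[:600*2])
cv2.imwrite("pics/c2.png",cv2.resize(a[145:290,405:470],None,fx=4,fy=4,interpolation=cv2.INTER_CUBIC))
cv2.imwrite("pics/c2d.png",cv2.resize(a[210:310,220:320],None,fx=6,fy=6,interpolation=cv2.INTER_CUBIC))
cv2.imwrite("pics/c2h.png",cv2.resize(a[110:310,210:470],None,fx=3,fy=3,interpolation=cv2.INTER_CUBIC))
E
```

```text
(no output)
```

View pics/c2.png

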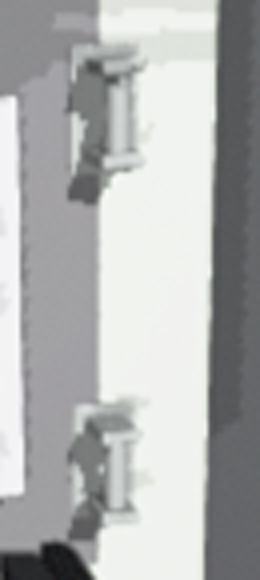

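View pics/c2d.png

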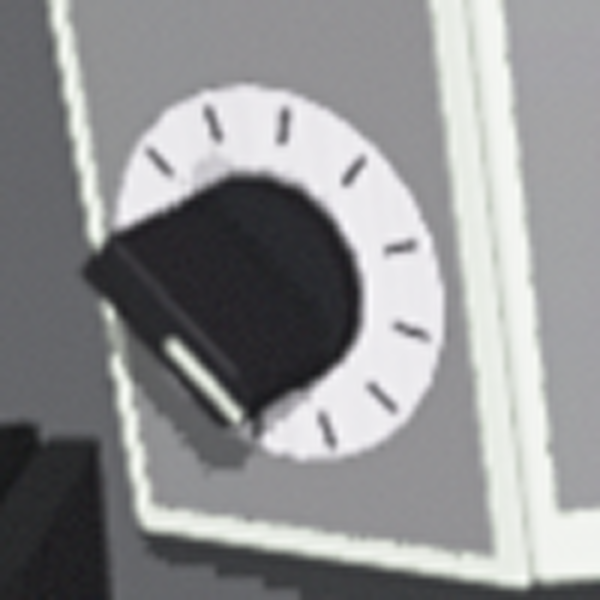

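View pics/c2h.png

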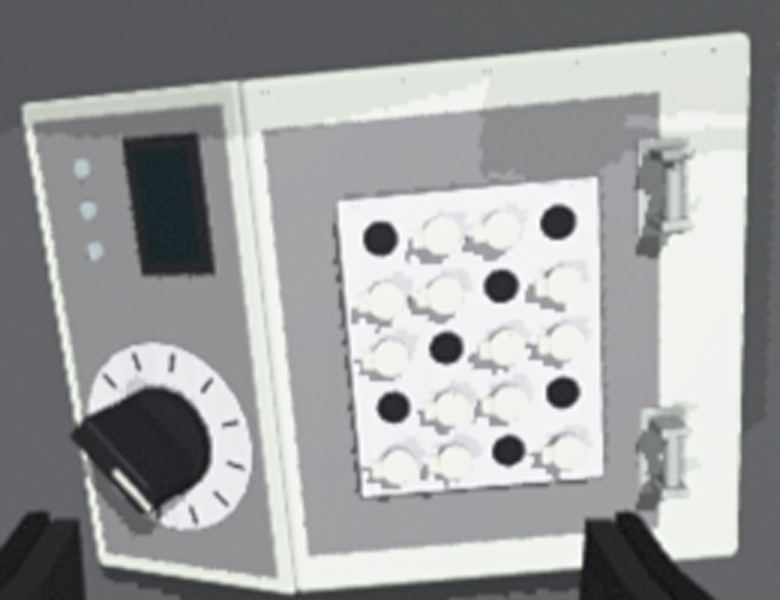

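```bash
python3 - <<'E'
from h import *; import pickle
m=pickle.load(open("m2.pkl","rb"))
U1=np.array([[748,33],[735,555],[296,592],[241,82],[22,105],[101,566]])/3+[210,110]-.33
U2=np.array([[121,110],[119.5,472]])/4+[405,145]-.375
P1=np.array([[.135,.1,.09],[.135,-.1,.09],[-.045,-.1,.09],[-.045,.1,.09],[-.135,.1,.045],[-.135,-.1,.045]])
P2=np.array([[.10325,.05,.102],[.10325,-.05,.102]])
for o in ([(m,P1,U1)],[(m,P2,U2)],[(m,P1,U1),(m,P2,U2)]):
    q,r=fit(o,[.547,.195,.152]);print(q);print(r.round(2).tolist())
    print(T(*q,P2),T(*q,[[.0325,0,.09]]))
for u in U2: print(ray(m,u,.102))
E
```

```text
[0.5475754  0.19387258 0.15294716]
[[2.57, -0.55], [2.16, 1.3], [-0.28, 1.27], [-1.39, -0.18], [-0.59, -0.07], [-0.33, -0.27]]
[[0.64200252 0.25901919 0.102     ]
 [0.65723768 0.16018656 0.102     ]] [[0.57969601 0.198824   0.09      ]]
[0.54830409 0.19441403 0.15392764]
[[0.03, 0.34], [-0.03, -0.4]]
[[0.64266729 0.2596532  0.102     ]
 [0.65799934 0.16083555 0.102     ]] [[0.58041983 0.19939695 0.09      ]]
[0.54789941 0.1940957  0.15366667]
[[2.86, -0.85], [2.52, 1.07], [0.06, 1.13], [-1.13, -0.34], [-0.36, -0.16], [-0.03, -0.35], [-0.39, 0.65], [-0.44, -0.13]]
[[0.64227963 0.25931024 0.102     ]
 [0.6575859  0.16048859 0.102     ]] [[0.58001645 0.19907024 0.09      ]]
[0.64258128 0.25999384 0.102     ]
[0.65811222 0.16035903 0.102     ]
```

Wrist view 1 shows the grey lid with its handle centre at (319,215). The lid fits at (0.5406, -0.1939) with yaw 0.068. Wrist view 2 shows the hinge pins at (435,172) and (435,263), and the dial near (258,260) with its pointer towards the back right, about six clicks up. Next I grasp the lid.

Emit:
arm_command --plan "0 0 0 0 -0.04 -0.0012 1; 0 0 0 0 -0.04 -0.0012 1; 0 0 0 0.01 -0.04 -0.0012 1; 0 0 0 0.02 -0.04 -0.0012 1; 0 0 0 0.02 -0.04 -0.0012 1; 0 0 0 0.02 -0.04 -0.0012 1; 0 0 0 0.02 -0.04 -0.0012 1; 0 0 0 0.02 -0.04 -0.0012 1; 0 0 0 0.02 -0.04 -0.0012 1; 0 0 0 0.02 -0.037 -0.0012 1; 0 0 0 0 0 0 1; 0 0 0 0 0 0 1; 0 0 0 0 0 0 1"

```text
clock: 4.83
tcp_pos: [0.5388, -0.1764, 0.1589]
eef_rot: [0.707, -0.021, 0.707, 0.021]
ft_force: [-0.7, 0.5, -0.1]
grip_width: 0.087
```

```bash
cat > lidgo.py <<'E'
from h import *; from station import manip
import sys
x,y,z,yaw=map(float,sys.argv[1:5])
s=manip.state();c,sn=np.cos(yaw),np.sin(yaw)
Rt=Ro.from_matrix(np.array([[0,-sn,c],[0,c,sn],[-1,0,0]]))
print(s["tcp_pos"],s["grip_width"],s["ft_force"].round(1),s["ft_torque"].round(2),"q",s["joints"].round(3));a,b=delta(s,Rt,[x,y,z]);print(a.round(4),b.round(4))
E
python3 lidgo.py .5406 -.1939 .047 .0678
```

```text
[ 0.5387607  -0.17644468  0.15893686] 0.0870089793571571 [-0.7  0.5 -0.1] [-0.07 -0.09 -0.  ] q [-0.456  0.137  1.744  0.     1.261 -0.515]
[-0.0082 -0.0004 -0.0005] [ 0.1119 -0.0176  0.0008]
```

Emit:
arm_command --plan "-0.0082 0 0 0 -0.009 0.0004 1; 0 0 0 0.015 -0.0086 0.0004 1; 0 0 0 0.02 0 0 1; 0 0 0 0.02 0 0 1; 0 0 0 0.02 0 0 1; 0 0 0 0.02 0 0 1; 0 0 0 0.0165 0 0 1; 0 0 0 0 0 0 1; 0 0 0 0 0 0 0; 0 0 0 0 0 0 0; 0 0 0 0 0 0 0; 0 0 0 0 0 0 0; 0 0 0 0 0 0 0; 0 0 0 0 0 0 0; 0 0 0 0 0 0 0; 0 0 0 0 0 0 0; 0 0 0 0 0 0 0" --newtons 50

```text
clock: 6.25
tcp_pos: [0.5416, -0.1925, 0.0475]
eef_rot: [0.707, -0.025, 0.707, 0.025]
ft_force: [0.3, 0.2, -0.4]
grip_width: 0.0352
```

```bash
python3 lidgo.py .5406 -.1939 .047 .0678
```

```text
[ 0.54160758 -0.19249446  0.04746956] 0.03515088724584636 [ 0.3  0.2 -0.4] [-0.05 -0.14 -0.02] q [-0.479  0.292  1.794 -0.     1.056 -0.55 ]
[ 0.0034 -0.     -0.    ] [ 0.0005 -0.0013 -0.0011]
```

Emit:
arm_command --plan "0 0 0 0 0 0 0; 0 0 0 0 0 0 0; 0 0 0 0 0 0 0; 0 0 0 0 0 0 0; 0 0 0 0 0 0 0; 0 0 0 0 0 0 0; 0 0 0 0 0 0 0; 0 0 0 0 0 0 0"

```text
clock: 6.92
tcp_pos: [0.5416, -0.1925, 0.0474]
eef_rot: [0.707, -0.025, 0.707, 0.025]
ft_force: [-0.1, -0.1, -1.7]
grip_width: 0.013
```

```bash
python3 lidgo.py .5406 -.1939 .047 .0678; python3 lidgo.py .5406 -.1939 .047 .0678
python3 - <<'E'
from station import manip
import cv2
cv2.imwrite("pics/w3.png",manip.capture("wrist"))
E
```

```text
[ 0.5415579  -0.19245088  0.04740668] 0.013022162855750932 [-0.1 -0.1 -1.7] [-0.05 -0.08 -0.  ] q [-0.479  0.292  1.794 -0.     1.056 -0.55 ]
[ 0.0034 -0.0001 -0.    ] [ 0.0004 -0.0014 -0.0011]
[ 0.5415579  -0.19245088  0.04740668] 0.013022162855750932 [-0.1 -0.1 -1.7] [-0.05 -0.08 -0.  ] q [-0.479  0.292  1.794 -0.     1.056 -0.55 ]
[ 0.0034 -0.0001 -0.    ] [ 0.0004 -0.0014 -0.0011]
```

View pics/w3.png

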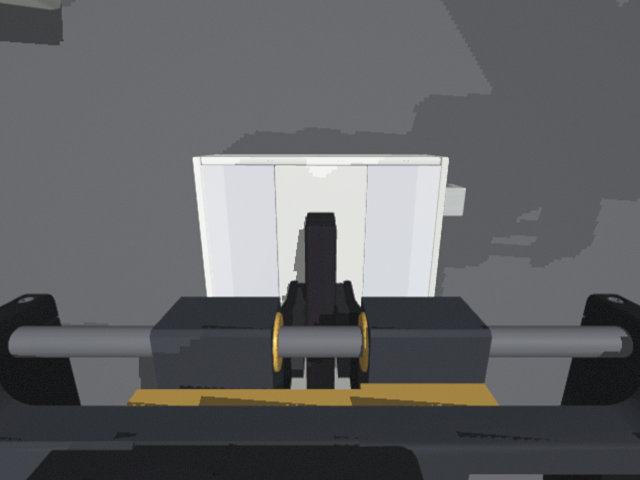

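```bash
python3 - <<'E'
import cv2
a=cv2.imread("pics/w3.png")
cv2.imwrite("pics/c3.png",cv2.resize(a[145:225,185:475],None,fx=2.75,fy=2.75,interpolation=cv2.INTER_CUBIC))
E
```

```text
(no output)
```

View pics/c3.png

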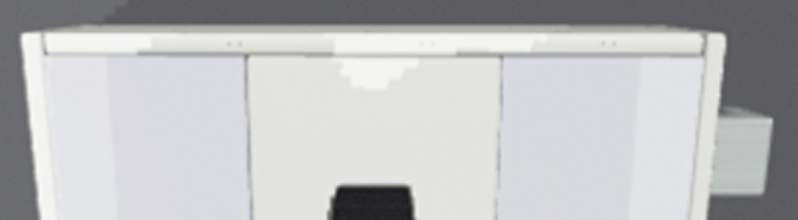

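```bash
python3 - <<'E'
from h import *; from station import manip
m=manip.camera_model("wrist");s=manip.state();print(s["tcp_pos"])
U=np.array([[22,34],[724,35],[373,187]])/2.75+[185,145]-.32
P=np.array([[-.0625,.075,.04],[.0625,.075,.04],[0,.048,.07]])
q,r=fit([(m,P,U)],[.54,-.19,.07]);print(q,r)
for p in P: print(p)
print(ray(m,U[0],.04),ray(m,U[1],.04),ray(m,U[2],.07))
R0=R_of(s["eef_rot"]);print(R0.inv().apply(np.array([q[0],q[1],0])-s["tcp_pos"]),R0.as_matrix()[:,2])
E
sleep 0
```

```text
[ 0.54153873 -0.19245085  0.04737145]
[ 0.54070891 -0.19454947  0.06918979] [[-0.89853364 -0.51904339]
 [ 1.00050203 -0.53336413]
 [-0.03415658 12.66672783]]
[-0.0625  0.075   0.04  ]
[0.0625 0.075  0.04  ]
[0.    0.048 0.07 ]
[ 0.4735998  -0.12426495  0.04      ] [ 0.59743417 -0.11569118  0.04      ] [ 0.53701989 -0.14121363  0.07      ]
[ 0.04737144 -0.00203837 -0.00096858] [ 9.97466397e-01  7.11389893e-02 -1.77957538e-04]
```

Emit:
arm_command --plan "0 0 0 -0.005 0 0 0; 0 0 0 -0.015 0 0 0; 0 0 0 -0.03 0 0 0; 0 0 0 -0.03 0 0 0; 0 0 0 -0.03 0 0 0; 0 0 0 -0.03 0 0 0; 0 0 0 -0.03 0 0 0; 0 0 0 -0.02 0 0 0; 0 0 0 -0.01 0 0 0; 0 0 0 0 0 0 0; 0 0 0 0 0 0 0; 0 0 0 0 0 0 0"

```text
clock: 7.97
tcp_pos: [0.5405, -0.1919, 0.2451]
eef_rot: [0.706, -0.025, 0.708, 0.026]
ft_force: [-1.1, 0.2, -3.4]
grip_width: 0.0134
```

```bash
python3 lidgo.py .5810 .2011 .2 .156; python3 - <<'E'
from station import manip
import cv2
cv2.imwrite("pics/w4.png",manip.capture("wrist"));cv2.imwrite("pics/s4.png",manip.capture("side"))
E
```

```text
[ 0.54054085 -0.19190381  0.24507567] 0.013368163735556781 [-1.1  0.2 -3.4] [ 0.   -0.1   0.05] q [-0.479  0.087  1.634  0.     1.425 -0.55 ]
[-0.0848 -0.0031 -0.0021] [0.0456 0.389  0.0685]
```

View pics/w4.png

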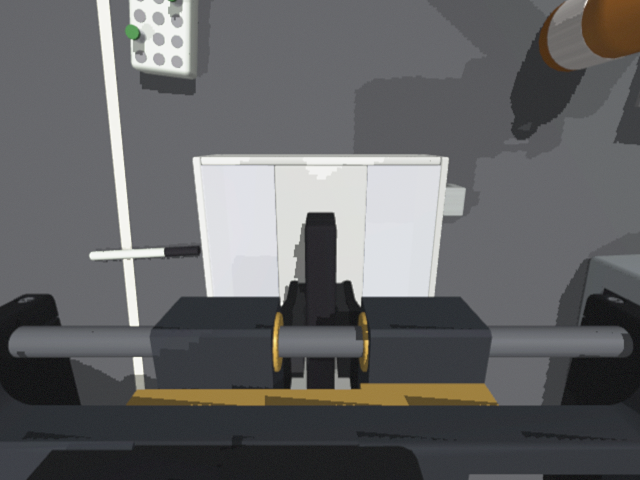

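View pics/s4.png

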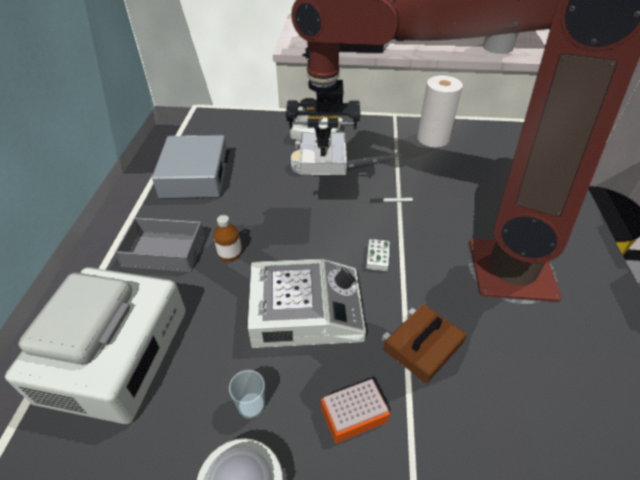

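Emit:
arm_command --plan "-0.0085 0 0 0 0.02 0.0035 0; -0.0085 0 0 0 0.039 0.0069 0; -0.0085 0 0 0 0.039 0.0069 0; -0.0085 0 0 0 0.039 0.0069 0; -0.0085 0 0 0 0.039 0.0069 0; -0.0085 0 0 0 0.039 0.0069 0; -0.0085 0 0 0 0.039 0.0069 0; -0.0085 0 0 0.005 0.039 0.0069 0; -0.0085 0 0 0.005 0.039 0.0069 0; -0.0085 0 0 0.005 0.039 0.0069 0; 0 0 0 0.005 0.019 0.0034 0; 0 0 0 0 0 0 0; 0 0 0 0 0 0 0; 0 0 0 0 0 0 0; 0 0 0 0 0 0 0"

```text
clock: 9.32
tcp_pos: [0.566, 0.2015, 0.2271]
eef_rot: [0.705, -0.055, 0.705, 0.055]
ft_force: [1.2, -0.2, -3.0]
grip_width: 0.0133
```

```bash
python3 lidgo.py .5810 .2011 .166 .156
```

```text
[0.56602514 0.2014781  0.22709951] 0.013296670984448799 [ 1.2 -0.2 -3. ] [-0.09 -0.13 -0.  ] q [ 0.211  0.161  1.586 -0.     1.395  0.056]
[-0.0011 -0.0007  0.0005] [ 0.0611 -0.0027  0.0148]
```

Emit:
arm_command --plan "-0.001 0 0 0.005 -0.001 0.005 0; 0 0 0 0.01 -0.001 0.005 0; 0 0 0 0.01 -0.0007 0.0048 0; 0 0 0 0.01 0 0 0; 0 0 0 0.01 0 0 0; 0 0 0 0.01 0 0 0; 0 0 0 0.006 0 0 0; 0 0 0 0 0 0 0; 0 0 0 0 0 0 0; 0 0 0 0 0 0 0; 0 0 0 0 0 0 0"

```text
clock: 10.23
tcp_pos: [0.5816, 0.2026, 0.1675]
eef_rot: [0.706, -0.056, 0.704, 0.056]
ft_force: [-0.2, -0.1, -2.0]
grip_width: 0.0133
```

```bash
python3 lidgo.py .5810 .2011 .137 .156; python3 - <<'E'
from station import manip
import cv2,pickle
m=manip.camera_model("wrist");pickle.dump(m,open("m5.pkl","wb"))
a=manip.capture("wrist")
cv2.imwrite("pics/w5.png",a)
cv2.imwrite("pics/c5.png",cv2.resize(a[130:310,380:560],None,fx=3.3,fy=3.3,interpolation=cv2.INTER_CUBIC))
a=manip.capture("side")
cv2.imwrite("pics/s5.png",cv2.resize(a[190:360,220:400],None,fx=3.5,fy=3.5,interpolation=cv2.INTER_CUBIC))
E
```

```text
[0.5815647  0.20257219 0.16745744] 0.013336512421398657 [-0.2 -0.1 -2. ] [-0.01 -0.1   0.03] q [ 0.207  0.24   1.609 -0.     1.291  0.05 ]
[ 0.0014  0.0017 -0.0001] [ 0.0305 -0.0014 -0.0008]
```

View pics/c5.png

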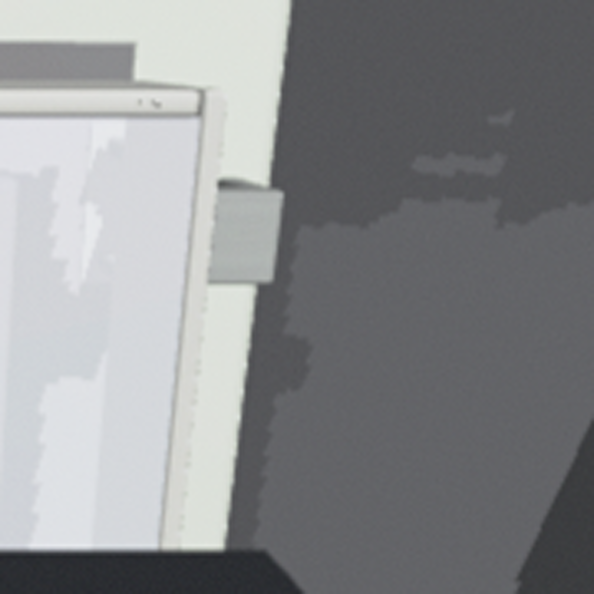

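View pics/s5.png

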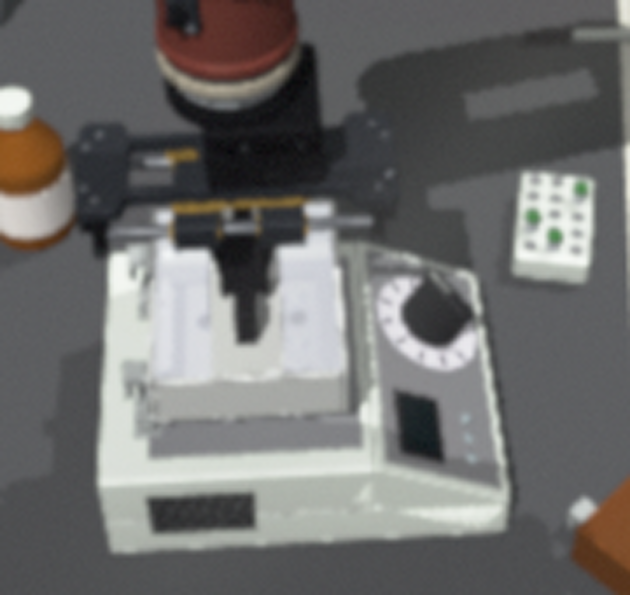

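Emit:
arm_command --plan "0.0014 0.0015 0 0 -0.0014 -0.0008 0; 0 0 0 0.004 0 0 0; 0 0 0 0.004 0 0 0; 0 0 0 0 0 0 0; 0 0 0 0 0 0 0; 0 0 0 0 0 0 0; 0 0 0 0 0 0 0"

```text
clock: 10.92
tcp_pos: [0.5805, 0.2009, 0.1585]
eef_rot: [0.704, -0.055, 0.705, 0.055]
ft_force: [-0.0, 0.8, -2.9]
grip_width: 0.0136
```

```bash
python3 lidgo.py .5810 .2011 .137 .156
```

```text
[0.58049935 0.20088556 0.15851758] 0.01363590007235778 [-0.   0.8 -2.9] [ 0.01 -0.05  0.02] q [0.205 0.247 1.618 0.    1.278 0.049]
[-0.0002 -0.0014 -0.    ] [0.0215 0.0001 0.0006]
```

Emit:
arm_command --plan "0 0 0 0.003 0 0.0005 0; 0 0 0 0.003 0 0 0; 0 0 0 0 0 0 0; 0 0 0 0 0 0 0; 0 0 0 0.002 0 0 0; 0 0 0 0.002 0 0 0; 0 0 0 0 0 0 0; 0 0 0 0 0 0 0; 0 0 0 0 0 0 0"

```text
clock: 11.67
tcp_pos: [0.5809, 0.2009, 0.1485]
eef_rot: [0.704, -0.055, 0.705, 0.055]
ft_force: [-1.3, 0.9, -2.4]
grip_width: 0.0133
```

```bash
python3 lidgo.py .5810 .2011 .137 .156
```

```text
[0.58090924 0.20091873 0.14846566] 0.0132664942952566 [-1.3  0.9 -2.4] [-0.07 -0.12  0.01] q [0.205 0.258 1.625 0.    1.26  0.049]
[-0.0002 -0.0015  0.    ] [0.0115 0.0002 0.0001]
```

No contact force yet, with the knuckle edges about level with the pin tops. I'll continue gently.

Emit:
arm_command --plan "0 0 0 0.0015 0 0 0; 0 0 0 0.0015 0 0 0; 0 0 0 0 0 0 0; 0 0 0 0 0 0 0; 0 0 0 0 0 0 0"

```text
clock: 12.08
tcp_pos: [0.5809, 0.2009, 0.1453]
eef_rot: [0.704, -0.055, 0.705, 0.055]
ft_force: [0.3, -0.3, -3.5]
grip_width: 0.0133
```

```bash
python3 lidgo.py .5810 .2011 .137 .156
```

```text
[0.58093451 0.20089816 0.14533938] 0.013342512807062052 [ 0.3 -0.3 -3.5] [ 0.01 -0.09 -0.02] q [0.205 0.261 1.627 0.    1.255 0.049]
[-0.0002 -0.0015  0.    ] [0.0083 0.0002 0.0001]
```

Emit:
arm_command --plan "0 0 0 0.002 0 0 0; 0 0 0 0.002 0 0 0; 0 0 0 0.002 0 0 0; 0 0 0 0 0 0 0; 0 0 0 0 0 0 0; 0 0 0 0 0 0 0"

```text
clock: 12.58
tcp_pos: [0.5809, 0.201, 0.1395]
eef_rot: [0.704, -0.055, 0.705, 0.055]
ft_force: [-0.8, -0.0, -1.6]
grip_width: 0.0134
```

```bash
python3 lidgo.py .5810 .2011 .137 .156; python3 - <<'E'
from station import manip
import cv2
a=manip.capture("side")
cv2.imwrite("pics/s6.png",cv2.resize(a[190:360,220:400],None,fx=3.5,fy=3.5,interpolation=cv2.INTER_CUBIC))
E
```

```text
[0.5809095  0.20096121 0.13946907] 0.013408876264245372 [-0.8 -0.  -1.6] [ 0.01  0.03 -0.03] q [0.205 0.267 1.632 0.    1.244 0.049]
[-0.0002 -0.0015 -0.0001] [0.0025 0.0001 0.0001]
```

View pics/s6.png

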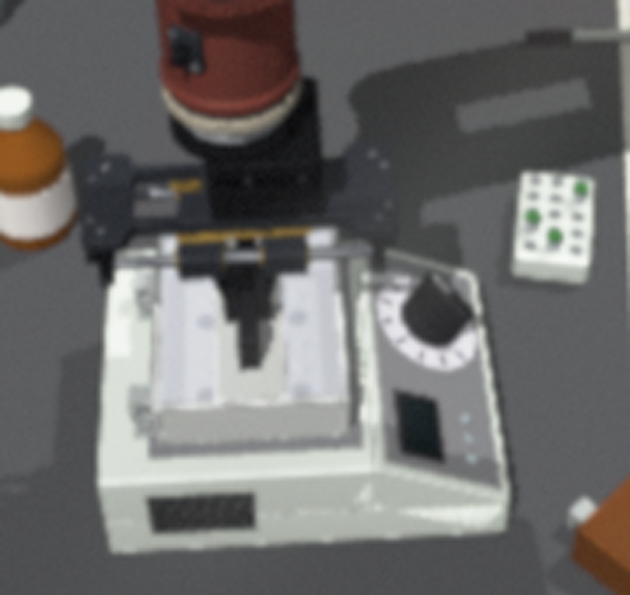

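Emit:
arm_command --plan "0 0 0 0.0015 0 0 0; 0 0 0 0.001 0 0 0; 0 0 0 0 0 0 0; 0 0 0 0 0 0 0; 0 0 0 0 0 0 0; 0 0 0 0 0 0 0"

```text
clock: 13.13
tcp_pos: [0.5805, 0.2009, 0.1389]
eef_rot: [0.704, -0.055, 0.706, 0.055]
ft_force: [-8.3, -1.9, 10.2]
grip_width: 0.0133
```

```bash
python3 lidgo.py .5810 .2011 .137 .156
```

```text
[0.58053768 0.20091338 0.13891832] 0.01334185784771086 [-8.3 -1.9 10.2] [-0.29  1.04  0.  ] q [ 0.205  0.267  1.633 -0.     1.244  0.049]
[ 0.     -0.0019  0.0002] [0.0019 0.0001 0.0005]
```

Emit:
arm_command --plan "0 0 0 0 0 -0.0005 0; 0 0 0 0 0 -0.0005 0; 0 0 0 0 0 0 0; 0 0 0 0 0 0 0; 0 0 0 0 0 0 0; 0 0 0 0 0 0 0"

```text
clock: 13.63
tcp_pos: [0.5803, 0.2009, 0.1387]
eef_rot: [0.705, -0.055, 0.705, 0.055]
ft_force: [-5.3, -1.0, 7.2]
grip_width: 0.0135
```

```bash
python3 lidgo.py .5810 .2011 .137 .156; python3 - <<'E'
from station import manip
import cv2
a=manip.capture("side")
cv2.imwrite("pics/s7.png",cv2.resize(a[240:350,240:340],None,fx=5.5,fy=5.5,interpolation=cv2.INTER_CUBIC))
E
```

```text
[0.58034385 0.20087267 0.13873765] 0.01347209973287896 [-5.3 -1.   7.2] [-0.16  0.48 -0.07] q [ 0.205  0.265  1.635 -0.     1.241  0.049]
[-0.0001 -0.0001  0.0001] [0.0017 0.0001 0.0007]
```

View pics/s7.png

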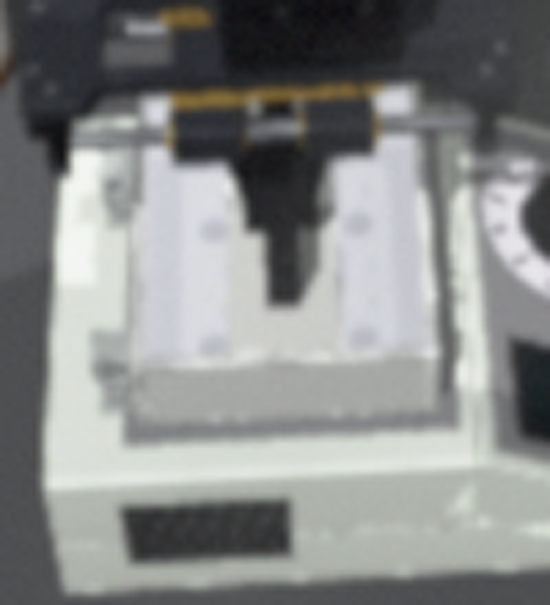

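Emit:
arm_command --plan "0 0 0 0 0 -0.001 0; 0 0 0 0 0 0 0; 0 0 0 0 0 0 0; 0 0 0 0 0 0 0"

```text
clock: 14.02
tcp_pos: [0.5799, 0.2008, 0.1384]
eef_rot: [0.705, -0.055, 0.705, 0.055]
ft_force: [-1.5, -0.7, 6.0]
grip_width: 0.0136
```

```bash
python3 lidgo.py .5810 .2011 .137 .156
```

```text
[0.57993266 0.20078397 0.13835488] 0.013579002752826221 [-1.5 -0.7  6. ] [-0.02 -0.21  0.01] q [0.205 0.264 1.638 0.    1.239 0.049]
[-0.0002  0.0011 -0.0001] [0.0014 0.0001 0.0011]
```

Emit:
arm_command --plan "0 0 0 0.001 0 0 0; 0 0 0 0 0 0 0; 0 0 0 0 0 0 0; 0 0 0 0 0 0 0"

```text
clock: 14.35
tcp_pos: [0.58, 0.2008, 0.1383]
eef_rot: [0.705, -0.055, 0.705, 0.055]
ft_force: [-5.4, -1.2, 11.4]
grip_width: 0.0136
```

```bash
python3 lidgo.py .5810 .2011 .137 .156
```

```text
[0.57996371 0.20080705 0.13831789] 0.013624754923990108 [-5.4 -1.2 11.4] [-0.11  0.3  -0.04] q [ 0.205  0.264  1.638 -0.     1.239  0.049]
[-0.0001  0.0013 -0.    ] [0.0013 0.0001 0.0011]
```

Emit:
arm_command --plan "0 0 0 -0.0015 0 0 0; 0 0 0 0 0 0 0; 0 0 0 0 0 0 0; 0 0 0 0 0 0 0.1; 0 0 0 0 0 0 0.25; 0 0 0 0 0 0 0.35; 0 0 0 0 0 0 0.45; 0 0 0 0 0 0 0.5; 0 0 0 0 0 0 0.5; 0 0 0 0 0 0 0.5; 0 0 0 0 0 0 0.5; 0 0 0 0 0 0 0.5"

```text
clock: 15.35
tcp_pos: [0.5789, 0.2006, 0.1374]
eef_rot: [0.704, -0.055, 0.706, 0.055]
ft_force: [-0.9, 0.6, 0.1]
grip_width: 0.043
```

```bash
python3 lidgo.py .5810 .2011 .137 .156
```

```text
[0.57887002 0.20061242 0.13738932] 0.0430149495636988 [-0.9  0.6  0.1] [ 0.02 -0.1   0.01] q [0.205 0.264 1.639 0.    1.24  0.049]
[-0.0002 -0.0017 -0.    ] [0.0004 0.0002 0.0022]
```

Released. I'll lift straight up, then look.

Emit:
arm_command --plan "0 0 0 -0.01 0 0.002 0.5; 0 0 0 -0.02 0 0 0.6; 0 0 0 -0.03 0 0 0.8; 0 0 0 -0.03 0 0 1; 0 0 0 -0.03 0 0 1; 0 0 0 -0.03 0 0 1; 0 0 0 -0.03 0 -0.01 1; 0 0 0 -0.02 0 -0.03 1; 0 0 0 0 0 -0.03 1; 0 0 0 0 0 0 1; 0 0 0 0 0 0 1; 0 0 0 0 0 0 1"

```text
clock: 16.35
tcp_pos: [0.5124, 0.1902, 0.3382]
eef_rot: [0.705, -0.055, 0.705, 0.055]
ft_force: [0.1, 0.3, -0.2]
grip_width: 0.0864
```

```bash
python3 lidgo.py .5810 .2011 .137 .156; python3 - <<'E'
from station import manip
import cv2,pickle
m=manip.camera_model("wrist");pickle.dump(m,open("m8.pkl","wb"))
a=manip.capture("wrist")
cv2.imwrite("pics/w8.png",a)
a=manip.capture("side")
cv2.imwrite("pics/s8.png",cv2.resize(a[240:350,240:370],None,fx=5.5,fy=5.5,interpolation=cv2.INTER_CUBIC))
E
```

```text
[0.51240247 0.19015206 0.33815652] 0.08638704886872373 [ 0.1  0.3 -0.2] [-0.05 -0.14  0.01] q [ 0.211 -0.019  1.57   0.     1.59   0.055]
[-0.0002 -0.0002 -0.    ] [2.011e-01 2.000e-04 6.950e-02]
```

View pics/w8.png

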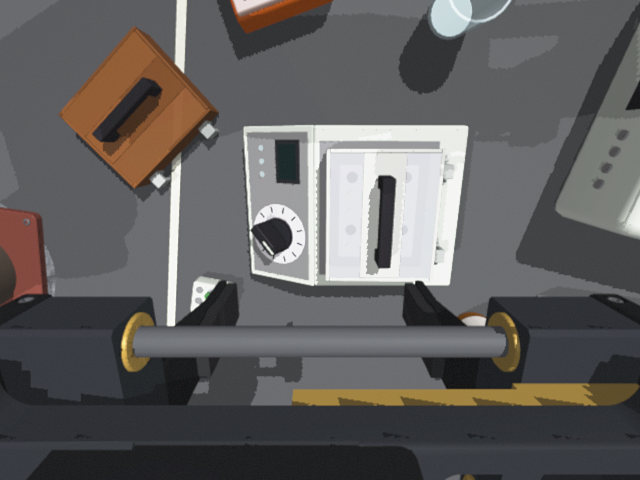

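View pics/s8.png

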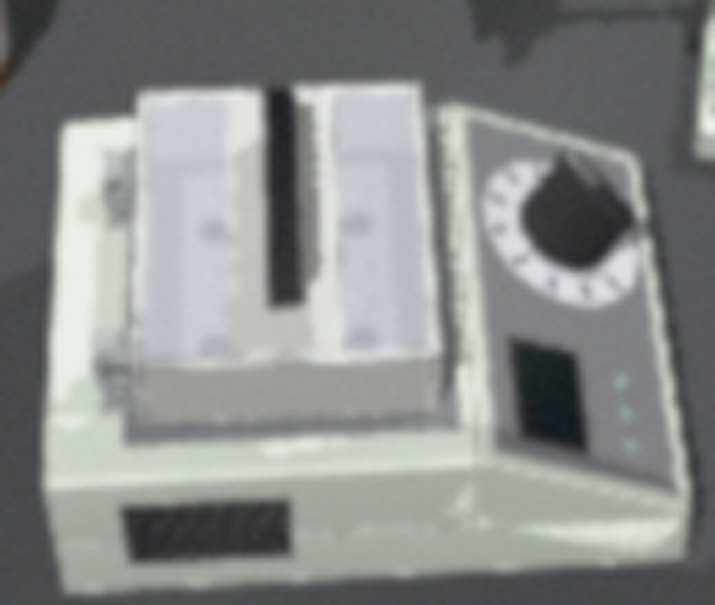

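The lid lies shut and the knuckles are at the pins. Now a closer look at the lid and dial.

```bash
python3 - <<'E'
import cv2
a=cv2.imread("pics/w8.png")
cv2.imwrite("pics/c8.png",cv2.resize(a[195:290,240:320],None,fx=6,fy=6,interpolation=cv2.INTER_CUBIC))
cv2.imwrite("pics/c8l.png",cv2.resize(a[120:290,310:475],None,fx=3.5,fy=3.5,interpolation=cv2.INTER_CUBIC))
E
```

```text
(no output)
```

View pics/c8.png

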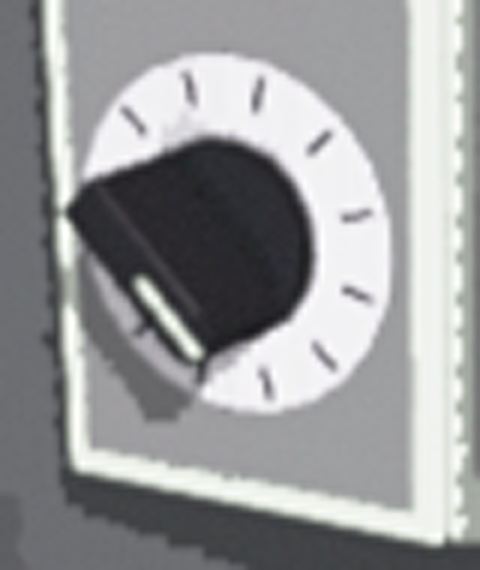

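View pics/c8l.png

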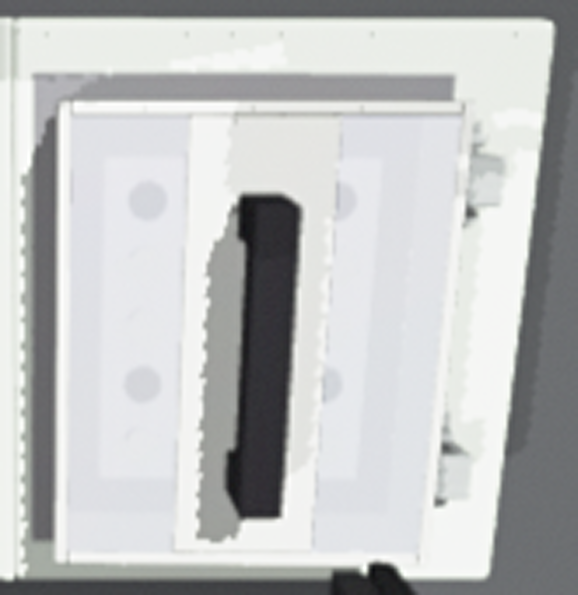

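```bash
cat > dial.py <<'E'
from h import *; import pickle
m=pickle.load(open("m8.pkl","rb"))
H=(.5483,.1942,.1545)
a=np.arctan(.5); ex=np.array([np.cos(a),0,np.sin(a)]);ey=np.array([0,1,0]);ez=np.cross(ex,ey)
O=np.array([-.09,0,.0675])
def P(s,y,pts):  # panel coords -> world
    pts=np.atleast_2d(pts);h=O+ex*s+ey*y+pts[:,:1]*ex+pts[:,1:2]*ey+pts[:,2:]*ez
    return T(*H,h)
if __name__=="__main__":
    U=np.array([[132,120],[190,90],[259,94],[320,142],[357,215],[357,295],[325,356],[266,382],[138,328]])/6+[240,195]-.42
    idx=np.array([0,1,2,3,4,5,6,7,9])
    def f(q):
        an=np.radians(135-30*idx)+q[3]
        return (proj(m,P(q[0],q[1],np.c_[q[2]*np.cos(an),q[2]*np.sin(an),0*an]))-U).ravel()
    r=least_squares(f,[0,-.05,.03,0],loss="soft_l1");print(r.x,f(r.x).reshape(-1,2).round(1).tolist())
    s,y=r.x[:2]
    L=np.array([[135,278],[200,358]])/6+[240,195]-.42
    def g(q):
        c,sn=np.cos(q[0]),np.sin(q[0])
        return (proj(m,P(s,y,[[q[1]*c,q[1]*sn,.034],[q[2]*c,q[2]*sn,.034]]))-L).ravel()
    r2=least_squares(g,[-.78,.0,.02]);print(r2.x,np.degrees(r2.x[0]),g(r2.x))
    for th in (4,5,6):
        b=np.radians(135-30*th);c,sn=np.cos(b),np.sin(b)
        pts=[[x*c-w*sn,x*sn+w*c,.034] for x,w in((-.022,-.0065),(-.022,.0065),(.0,0),(.0225,0))]
        print(th,((proj(m,P(s,y,pts))-[240,195])*6+2.5).round(0).tolist())
    print("grip",P(s,y,[0,0,.021]),"axis",P(s,y,[0,0,1])-P(s,y,[0,0,0]))
E
python3 dial.py
python3 - <<'E'
from h import *; import pickle
m=pickle.load(open("m8.pkl","rb"))
U=np.array([[57,102],[466,105],[418,560],[56,560]])/3.5+[310,120]-.36
Pt=np.array([[-.0625,.075,.04],[.0625,.075,.04],[.0625,-.075,.04],[-.0625,-.075,.04]])
for z in (.09,.093):print(fit([(m,Pt,U)],[.58,.2,.155],z))
E
```

```text
[-0.0042376  -0.03618738  0.03412772 -0.00308008] [[0.2, 0.0], [-0.2, -0.5], [-0.3, 0.1], [-0.1, -0.0], [-0.1, 0.2], [0.1, 0.1], [-0.2, 0.1], [-0.0, 0.4], [0.8, -0.3]]
[-8.08777723e-01  1.53756763e-04  2.16877731e-02] -46.33955011802461 [ 0.34773344 -0.26797604 -0.00245415  0.00189126]
4 [[64.0, 318.0], [48.0, 260.0], [137.0, 276.0], [224.0, 262.0]]
5 [[48.0, 265.0], [57.0, 209.0], [137.0, 276.0], [226.0, 317.0]]
6 [[55.0, 214.0], [88.0, 175.0], [137.0, 276.0], [204.0, 360.0]]
grip [[0.45191606 0.14256543 0.08438786]] axis [[-0.44188665 -0.06881994  0.89442719]]
(array([0.57829349, 0.19839866, 0.15123363]), array([[-0.79012058, -0.39650377],
       [ 1.11426403, -0.77484213],
       [ 0.97106896,  1.19567768],
       [-1.52326565,  0.80084134]]))
(array([0.57772901, 0.19857879, 0.14995851]), array([[-1.16611937, -0.68391469],
       [ 1.71763785, -0.89959506],
       [ 1.2435628 ,  2.05474648],
       [-2.02924657,  1.53123232]]))
```

The dial fit gives a pointer angle of -46.3° against -45° expected at click 6, so it sits six clicks up. The lid fit is within 2 mm of lid_place. Now I tilt the tool to the dial axis.

```bash
cat > dgo.py <<'E'
from h import *; from station import manip; import sys
phi=np.radians(float(sys.argv[1])); d=float(sys.argv[2])
G=np.array([.453,.1427,.0844]); yaw=.1545;a=np.arctan(.5)
Rz=Ro.from_euler("z",yaw)
ex=Rz.apply([np.cos(a),0,np.sin(a)]);ey=Rz.apply([0,1,0]);ax=np.cross(ex,ey)
z=np.cos(phi)*ex+np.sin(phi)*ey;x=-ax;y=np.cross(z,x)
Rt=Ro.from_matrix(np.c_[x,y,z]); s=manip.state()
r,t=delta(s,Rt,G+ax*d)
R0=R_of(s["eef_rot"]).as_matrix(); zz=R0[:,2]
print("t",s["clock"],"w",s["grip_width"],"F",s["ft_force"].round(1),"M",s["ft_torque"].round(2),"q",s["joints"].round(3))
print("phi now",np.degrees(np.arctan2(zz@ey,zz@ex)).round(2));print("rot",r.round(4),"shift",t.round(4), "axis err",(R0.T@x).round(4), "lateral world",(R0@t).round(4), "in panel", np.array([(R0@t)@e for e in(ex,ey,ax)]).round(4))
E
python3 dgo.py 0 .08
```

```text
t 16.45 w 0.08686388445403563 F [-0.3 -0.1 -0. ] M [ 0.01 -0.12 -0.01] q [ 0.211 -0.017  1.57   0.     1.59   0.055]
phi now 0.07
rot [ 1.100e-03 -4.655e-01 -2.000e-04] shift [ 0.1816 -0.0375 -0.1017] axis err [ 8.936e-01 -5.000e-04  4.488e-01] lateral world [-0.095  -0.0529 -0.1814] in panel [-0.1724 -0.0376 -0.1166]
```

Emit:
arm_command --plan "0 -0.1158 0 0 0 0 0.55; 0 -0.1158 0 0 0 0 0.55; 0 -0.1158 0 0 0 0 0.55; 0 -0.1158 0 0 0 0 0.55; 0 0 0 0 0 0 0.55; 0 0 0 0 0 0 0.55"

```text
clock: 16.95
tcp_pos: [0.5109, 0.1899, 0.3365]
eef_rot: [0.847, -0.041, 0.526, 0.066]
ft_force: [0.1, 0.1, 0.6]
grip_width: 0.0548
```

```bash
python3 dgo.py 0 .08
```

```text
t 16.95 w 0.05484345566904652 F [0.1 0.1 0.6] M [-0.05  0.12 -0.01] q [ 0.233 -0.395  1.956 -0.038  1.124  0.085]
phi now 0.08
rot [ 0.0014 -0.0055 -0.0005] shift [ 0.1176 -0.0376 -0.1698] axis err [ 1.0e+00 -5.0e-04  5.5e-03] lateral world [-0.0932 -0.0527 -0.1805] in panel [-0.1704 -0.0378 -0.1166]
```

Emit:
arm_command --plan "0 -0.0055 0 0.004 -0.0047 -0.0212 0.55; 0 0 0 0.008 -0.0047 -0.0212 0.55; 0 0 0 0.015 -0.0047 -0.0212 0.55; 0 0 0 0.015 -0.0047 -0.0212 0.55; 0 0 0 0.015 -0.0047 -0.0212 0.55; 0 0 0 0.02 -0.0047 -0.0212 0.55; 0 0 0 0.02 -0.0047 -0.0212 0.55; 0 0 0 0.02 -0.0047 -0.0212 0.55; 0 0 0 0 0 0 0.55; 0 0 0 0 0 0 0.55; 0 0 0 0 0 0 0.55"

```text
clock: 17.87
tcp_pos: [0.423, 0.1379, 0.1603]
eef_rot: [0.85, -0.04, 0.521, 0.066]
ft_force: [0.6, -0.7, 0.4]
grip_width: 0.048
```

```bash
python3 dgo.py -135 .08; python3 - <<'E'
from station import manip
import cv2,pickle
m=manip.camera_model("wrist");pickle.dump(m,open("m9.pkl","wb"))
cv2.imwrite("pics/w9.png",manip.capture("wrist"))
E
```

```text
t 17.8667 w 0.047955484230076964 F [ 0.6 -0.7  0.4] M [-0.08  0.16  0.02] q [ 0.128 -0.615  2.427  0.017  0.86  -0.035]
phi now 0.03
rot [ 2.3568  0.0026 -0.0077] shift [ 0.0014  0.0001 -0.0067] axis err [ 1.0e+00 -4.0e-04 -6.3e-03] lateral world [-0.0053 -0.0007 -0.0043] in panel [-0.0067  0.0001 -0.0015]
```

View pics/w9.png

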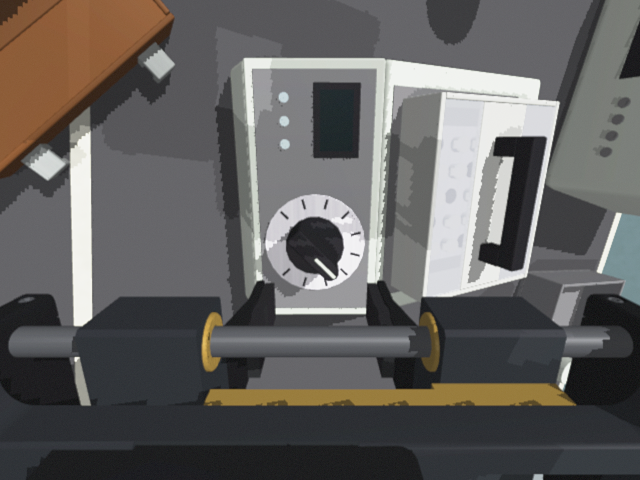

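```bash
python3 - <<'E'
import cv2
a=cv2.imread("pics/w9.png")
cv2.imwrite("pics/c9.png",cv2.resize(a[185:295,260:375],None,fx=5,fy=5,interpolation=cv2.INTER_CUBIC))
E
```

```text
(no output)
```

View pics/c9.png

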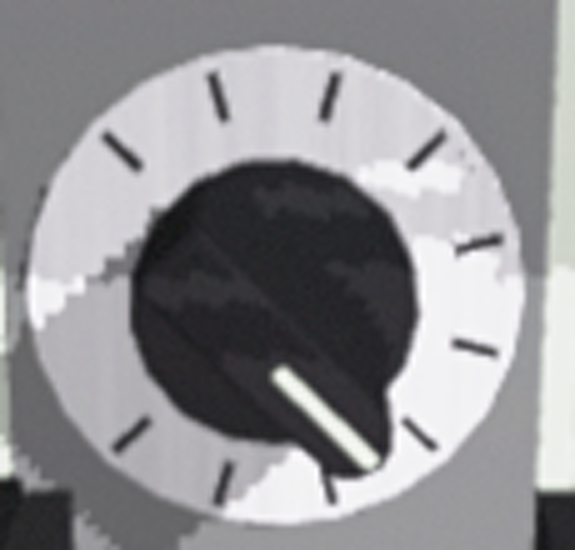

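```bash
python3 - <<'E'
from dial import *
m=pickle.load(open("m9.pkl","rb"))
U=np.array([[124,152],[218,97],[329,97],[427,150],[479,244],[475,348],[420,436],[329,482],[225,482],[132,435]])/5+[260,185]-.4
idx=np.arange(10)
def f(q):
    an=np.radians(135-30*idx)+q[3]
    return (proj(m,P(q[0],q[1],np.c_[q[2]*np.cos(an),q[2]*np.sin(an),0*an]))-U).ravel()
r=least_squares(f,[0,-.04,.034,0],loss="soft_l1");print(r.x,np.abs(f(r.x)).max())
s,y=r.x[:2];L=np.array([[280,375],[374,464]])/5+[260,185]-.4
g=lambda q:(proj(m,P(s,y,[[k*np.cos(q[0]),k*np.sin(q[0]),.034] for k in q[1:]]))-L).ravel()
r2=least_squares(g,[-.78,0,.02]);print(np.degrees(r2.x[0]),r2.x,g(r2.x).round(2))
print(P(s,y,[0,0,.021]))
E
```

```text
[-0.00096921 -0.03620502  0.03403492  0.00050047] 0.40933827528118627
-46.49799133435892 [-0.81154304  0.00177441  0.02129384] [ 0.37 -0.37 -0.03  0.03]
[[0.45480729 0.14299787 0.08584953]]
```

```bash
sed -i 's/G=np.array(.*; yaw/G=np.array([.4556,.1431,.0862]); yaw/' dgo.py; python3 dgo.py -135 .08
```

```text
t 17.9167 w 0.04804135455311005 F [-0.3 -0.2  1.3] M [-0.08  0.16  0.01] q [ 0.128 -0.616  2.427  0.017  0.86  -0.035]
phi now 0.05
rot [ 2.357  0.003 -0.009] shift [ 0.0012  0.     -0.0039] axis err [ 1.0e+00 -5.0e-04 -7.4e-03] lateral world [-0.0029 -0.0004 -0.0029] in panel [-0.0039 -0.     -0.0013]
```

Emit:
arm_command --plan "0.124 0 0 0 0 0 0.55; 0.124 0 0 0 0 0 0.55; 0.124 0 0 0 0 0 0.55; 0.124 0 0 0 0 0 0.55; 0.124 0 0 0 0 0 0.55; 0.124 0 0 0 0 0 0.55; 0.124 0 0 0 0 0 0.55; 0.124 0 0 0 0 0 0.55; 0.124 0 0 0 0 0 0.55; 0.124 0 0 0 0 0 0.55; 0.124 0 0 0 0 0 0.55; 0.124 0 0 0 0 0 0.55; 0.124 0 0 0 0 0 0.55; 0.124 0 0 0 0 0 0.55; 0.124 0 0 0 0 0 0.55; 0.124 0 0 0 0 0 0.55; 0.124 0 0 0 0 0 0.55; 0.124 0 0 0 0 0 0.55; 0.124 0 0 0 0 0 0.55; 0 0 0 0 0 0 0.55"

```text
clock: 19.58
tcp_pos: [0.4223, 0.1382, 0.16]
eef_rot: [0.361, 0.77, 0.26, -0.456]
ft_force: [-0.1, -0.4, -0.7]
grip_width: 0.0476
```

```bash
python3 dgo.py -135 .08
```

```text
t 19.5833 w 0.047633633249392765 F [-0.1 -0.4 -0.7] M [0.09 0.27 0.06] q [ 0.128 -0.617  2.429  0.017  0.86   2.325]
phi now -135.16
rot [-0.0028 -0.0057 -0.0046] shift [ 0.001  -0.0019  0.0022] axis err [ 1.     -0.0046  0.0057] lateral world [-0.0021 -0.0006 -0.0022] in panel [-0.0029 -0.0002 -0.001 ]
```

Emit:
arm_command --plan "-0.0028 -0.0057 -0.0046 0.01 -0.0019 0.0022 0.55; 0 0 0 0.015 0 0 0.55; 0 0 0 0.015 0 0 0.55; 0 0 0 0.015 0 0 0.55; 0 0 0 0.006 0 0 0.55; 0 0 0 0 0 0 0.55; 0 0 0 0 0 0 0.55; 0 0 0 0 0 0 0.55"

```text
clock: 20.25
tcp_pos: [0.4453, 0.1414, 0.1022]
eef_rot: [0.364, 0.766, 0.263, -0.459]
ft_force: [-0.0, -0.9, 0.2]
grip_width: 0.048
```

```bash
python3 dgo.py -135 -.010
```

```text
t 20.25 w 0.048013261977533694 F [-0.  -0.9  0.2] M [ 0.02  0.28 -0.01] q [ 0.131 -0.419  2.424  0.017  0.675  2.316]
phi now -134.69
rot [0.0054 0.0017 0.0015] shift [ 0.029   0.0015 -0.0017] axis err [ 1.      0.0015 -0.0017] lateral world [ 0.0147  0.0024 -0.0249] in panel [ 0.0022  0.0001 -0.029 ]
```

Emit:
arm_command --plan "0.005 0.0015 0.0015 0.004 0.0015 -0.0017 0.55; 0 0 0 0.008 0 0 0.55; 0 0 0 0.008 0 0 0.55; 0 0 0 0.006 0 0 0.55; 0 0 0 0.002 0 0 0.55; 0 0 0 0 0 0 0.55; 0 0 0 0 0 0 0.55; 0 0 0 0 0 0 0.55"

```text
clock: 20.92
tcp_pos: [0.459, 0.1436, 0.0772]
eef_rot: [0.362, 0.768, 0.261, -0.46]
ft_force: [-0.3, -0.8, 0.1]
grip_width: 0.0479
```

```bash
python3 dgo.py -135 -.009; python3 - <<'E'
from station import manip
import cv2
cv2.imwrite("pics/w10.png",manip.capture("wrist"))
a=manip.capture("side")
cv2.imwrite("pics/s10.png",cv2.resize(a[210:360,240:400],None,fx=4,fy=4,interpolation=cv2.INTER_CUBIC))
E
```

```text
t 20.9167 w 0.047926599290905356 F [-0.3 -0.8  0.1] M [0.04 0.32 0.04] q [ 0.132 -0.315  2.408  0.018  0.586  2.322]
phi now -135.04
rot [-0.0007  0.001   0.0007] shift [-0.0006  0.0007 -0.0007] axis err [ 1.e+00  7.e-04 -1.e-03] lateral world [0.0006 0.0001 0.001 ] in panel [0.001  0.     0.0006]
```

View pics/w10.png

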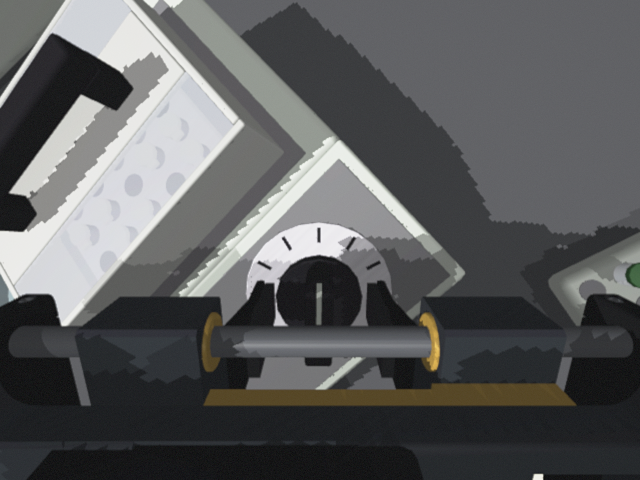

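View pics/s10.png

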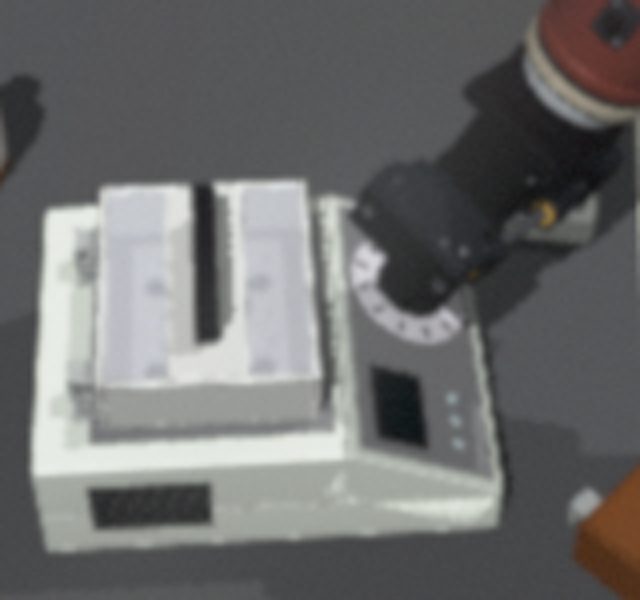

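The bar at about (319,300) is centred and aligned between the fingers. I'll close on it.

Emit:
arm_command --plan "0 0 0 0 0.0005 -0.0005 0; 0 0 0 0 0 0 0; 0 0 0 0 0 0 0; 0 0 0 0 0 0 0; 0 0 0 0 0 0 0; 0 0 0 0 0 0 0; 0 0 0 0 0 0 0; 0 0 0 0 0 0 0; 0 0 0 0 0 0 0; 0 0 0 0 0 0 0; 0 0 0 0 0 0 0; 0 0 0 0 0 0 0" --newtons 30

```text
clock: 22.02
tcp_pos: [0.4602, 0.1437, 0.078]
eef_rot: [0.362, 0.768, 0.261, -0.459]
ft_force: [-4.2, -1.0, 6.1]
grip_width: 0.0125
```

```bash
python3 dgo.py -135 -.009
```

```text
t 22.0167 w 0.012532935319260497 F [-4.2 -1.   6.1] M [-0.02  0.32  0.05] q [ 0.132 -0.314  2.406  0.018  0.586  2.322]
phi now -135.03
rot [-0.0006  0.0003 -0.0002] shift [-0.0004 -0.0004  0.0002] axis err [ 1.e+00 -2.e-04 -3.e-04] lateral world [-0.0006  0.      0.0001] in panel [-0.0005  0.0001  0.0004]
```

Emit:
arm_command --plan "0 0 0 -0.001 0 0 0; -0.05 0 0 0 0 0 0; -0.1 0 0 0 0 0 0; -0.1 0 0 0 0 0 0; -0.1 0 0 0 0 0 0; -0.1 0 0 0 0 0 0; -0.1 0 0 0 0 0 0; -0.1 0 0 0 0 0 0; -0.1 0 0 0 0 0 0; -0.1 0 0 0 0 0 0; -0.1 0 0 0 0 0 0; 0 0 0 0 0 0 0; 0 0 0 0 0 0 0"

```text
clock: 23.1
tcp_pos: [0.4601, 0.1447, 0.0783]
eef_rot: [0.673, 0.518, 0.442, -0.288]
ft_force: [15.2, 11.4, -15.6]
grip_width: 0.0128
```

```bash
python3 dgo.py -80.6 -.009
```

```text
t 23.1 w 0.012796922488020373 F [ 15.2  11.4 -15.6] M [ 1.37 -1.06  0.7 ] q [ 0.133 -0.315  2.407  0.02   0.585  1.371]
phi now -80.64
rot [-0.0006 -0.0011 -0.0019] shift [-0.0002 -0.0008  0.0007] axis err [ 1.     -0.0019  0.0011] lateral world [-0.0005 -0.001  -0.0002] in panel [-0.0007 -0.0009  0.0002]
```

Emit:
arm_command --plan "0 0 0 0.0008 0.0005 -0.0005 0; 0 0 0 0 0 0 0; 0 0 0 0 0 0 0"

```text
clock: 23.35
tcp_pos: [0.4602, 0.1448, 0.0782]
eef_rot: [0.673, 0.518, 0.442, -0.289]
ft_force: [0.3, 4.0, 3.0]
grip_width: 0.0124
```

```bash
python3 dgo.py -80.6 -.009
```

```text
t 23.35 w 0.012370059815595613 F [0.3 4.  3. ] M [0.58 0.05 0.37] q [ 0.134 -0.313  2.405  0.017  0.587  1.375]
phi now -80.61
rot [-0.0002 -0.0004  0.0001] shift [-0.0003 -0.0009  0.0008] axis err [1.e+00 1.e-04 4.e-04] lateral world [-0.0007 -0.001  -0.0001] in panel [-0.0007 -0.0009  0.0003]
```

Emit:
arm_command --plan "-0.08 0 0 0 0 0 0; -0.1 0 0 0 0 0 0; -0.1 0 0 0 0 0 0; -0.1 0 0 0 0 0 0; -0.1 0 0 0 0 0 0; -0.1 0 0 0 0 0 0; -0.1 0 0 0 0 0 0; -0.1 0 0 0 0 0 0; -0.1 0 0 0 0 0 0; -0.1 0 0 0 0 0 0; -0.1 0 0 0 0 0 0; 0 0 0 0 0 0 0; 0 0 0 0 0 0 0"

```text
clock: 24.43
tcp_pos: [0.4594, 0.1456, 0.0778]
eef_rot: [0.843, 0.098, 0.529, -0.02]
ft_force: [-4.6, 10.0, 4.9]
grip_width: 0.0131
```

```bash
sed -i 's/G=np.array(.*; yaw/G=np.array([.4563,.1441,.0862]); yaw/' dgo.py;python3 dgo.py 45 -.009
```

```text
t 24.4333 w 0.01310173276374535 F [-4.6 10.   4.9] M [1.42 0.41 0.9 ] q [ 0.135 -0.313  2.405  0.019  0.588  0.294]
phi now -18.74
rot [-1.1124e+00 -1.0000e-03 -2.4000e-03] shift [ 0.     -0.0007  0.0011] axis err [ 1.     -0.0014  0.002 ] lateral world [ 0.0009 -0.0008  0.0003] in panel [ 0.0008 -0.001  -0.    ]
```

Emit:
arm_command --plan "-0.06 0 0 0 0.0004 0 0; -0.1 0 0 0 0 0 0; -0.1 0 0 0 0 0 0; -0.1 0 0 0 0 0 0; -0.1 0 0 0 0 0 0; -0.1 0 0 0 0 0 0; -0.1 0 0 0 0 0 0; -0.1 0 0 0 0 0 0; -0.1 0 0 0 0 0 0; -0.1 0 0 0 0 0 0; -0.1 0 0 0 0 0 0; -0.05 0 0 0 0 0 0; 0 0 0 0 0 0 0; 0 0 0 0 0 0 0"

```text
clock: 25.6
tcp_pos: [0.4584, 0.1452, 0.0772]
eef_rot: [0.767, -0.361, 0.461, 0.262]
ft_force: [-13.5, 3.3, 12.0]
grip_width: 0.013
```

```bash
python3 dgo.py 45 -.009; python3 - <<'E'
from station import manip
import cv2
cv2.imwrite("pics/w11.png",manip.capture("wrist"))
E
```

```text
t 25.6 w 0.013020497603711483 F [-13.5   3.3  12. ] M [0.65 1.14 0.39] q [ 0.136 -0.313  2.405  0.017  0.59  -0.814]
phi now 44.87
rot [-0.0022 -0.0024 -0.0038] shift [-0.     -0.002   0.0009] axis err [ 1.     -0.0038  0.0024] lateral world [ 0.0019 -0.0005  0.0009] in panel [ 0.002  -0.0008  0.    ]
```

View pics/w11.png

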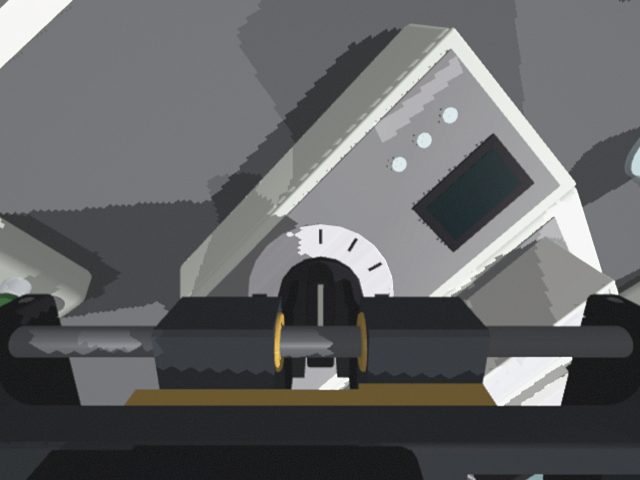

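Emit:
arm_command --plan "-0.02 0 0 -0.0005 0.0004 0 0; -0.02 0 0 0 0 0 0; 0 0 0 0 0 0 0; 0 0 0 0 0 0 0; 0 0 0 0 0 0 0"

```text
clock: 26.07
tcp_pos: [0.4583, 0.1452, 0.0773]
eef_rot: [0.76, -0.375, 0.456, 0.27]
ft_force: [-4.6, 3.8, 3.0]
grip_width: 0.013
```

```bash
python3 dgo.py 45 -.009;python3 - <<'E'
from station import manip
import numpy as np
s=manip.state();print(s["ft_torque"]@np.array([-.442,-.069,.894]),s["tau"][5])
E
```

```text
t 26.0667 w 0.012974720501062053 F [-4.6  3.8  3. ] M [ 1.05  0.73 -0.19] q [ 0.136 -0.314  2.406  0.016  0.589 -0.852]
phi now 47.08
rot [ 0.0363 -0.0019 -0.0031] shift [ 0.     -0.002   0.0008] axis err [ 1.     -0.0032  0.0018] lateral world [ 0.002  -0.0005  0.0009] in panel [ 0.0021 -0.0008 -0.0001]
-0.6870202231391922 -0.6108804792165756
```

End stop confirmed: 0.69 N m against it, well above a click's 0.1 N m. Now four clicks clockwise.

Emit:
arm_command --plan "0.06 0 0 0 0 0 0; 0.1 0 0 0 0 0 0; 0.1 0 0 0 0 0 0; 0.1 0 0 0 0 0 0; 0.1 0 0 0 0 0 0; 0.1 0 0 0 0 0 0; 0.1 0 0 0 0 0 0; 0.1 0 0 0 0 0 0; 0.1 0 0 0 0 0 0; 0.1 0 0 0 0 0 0; 0.1 0 0 0 0 0 0; 0 0 0 0 0 0 0; 0 0 0 0 0 0 0"

```text
clock: 27.15
tcp_pos: [0.4593, 0.1456, 0.0779]
eef_rot: [0.847, 0.06, 0.529, 0.004]
ft_force: [2.7, 8.9, -3.1]
grip_width: 0.0126
```

```bash
python3 dgo.py -75 -.009
```

```text
t 27.15 w 0.012592102603596288 F [ 2.7  8.9 -3.1] M [ 1.21 -0.    0.65] q [ 0.137 -0.314  2.406  0.016  0.587  0.208]
phi now -13.6
rot [ 1.0716e+00 -1.5000e-03 -1.0000e-04] shift [ 0.0001 -0.0008  0.0011] axis err [ 1.0e+00 -8.0e-04  1.2e-03] lateral world [ 0.001  -0.0009  0.0003] in panel [ 0.0009 -0.001  -0.0001]
```

Emit:
arm_command --plan "0.07 0 0 0 0.0003 0 0; 0.1 0 0 0 0 0 0; 0.1 0 0 0 0 0 0; 0.1 0 0 0 0 0 0; 0.1 0 0 0 0 0 0; 0.1 0 0 0 0 0 0; 0.1 0 0 0 0 0 0; 0.1 0 0 0 0 0 0; 0.1 0 0 0 0 0 0; 0.1 0 0 0 0 0 0; 0.1 0 0 0 0 0 0; 0 0 0 0 0 0 0; 0 0 0 0 0 0 0"

```text
clock: 28.23
tcp_pos: [0.4602, 0.1449, 0.0783]
eef_rot: [0.698, 0.483, 0.456, -0.267]
ft_force: [6.1, 2.2, -5.5]
grip_width: 0.0129
```

```bash
python3 dgo.py -75 -.009
```

```text
t 28.2333 w 0.012882295904366561 F [ 6.1  2.2 -5.5] M [ 0.27 -0.42  0.09] q [ 0.136 -0.313  2.405  0.013  0.586  1.279]
phi now -74.88
rot [ 0.0022  0.0009 -0.0002] shift [ 0.0001 -0.      0.0002] axis err [ 1.e+00 -2.e-04 -9.e-04] lateral world [ 0.0001 -0.0002 -0.0001] in panel [ 0.     -0.0002 -0.0001]
```

Now at -74.9°, close to the 4-click position of -75°. I'll release and back off along the axis.

Emit:
arm_command --plan "0 0 0 0 0 0 0.2; 0 0 0 0 0 0 0.3; 0 0 0 0 0 0 0.4; 0 0 0 0 0 0 0.45; 0 0 0 0 0 0 0.45; 0 0 0 0 0 0 0.45; 0 0 0 0 0 0 0.45; 0 0 0 -0.01 0 0 0.45; 0 0 0 -0.02 0 0 0.45; 0 0 0 -0.02 0 0 0.45; 0 0 0 -0.02 0 0 0.45; 0 0 0 -0.02 0 0 0.45; 0 0 0 0 0 0 0.45; 0 0 0 0 0 0 0.45; 0 0 0 0 0 0 0.45"

```text
clock: 29.48
tcp_pos: [0.4195, 0.139, 0.1578]
eef_rot: [0.698, 0.483, 0.457, -0.267]
ft_force: [-1.3, -0.5, 0.1]
grip_width: 0.0392
```

```bash
python3 dgo.py -75 .08; python3 - <<'E'
from station import manip
import cv2,pickle
m=manip.camera_model("wrist");pickle.dump(m,open("m12.pkl","wb"))
a=manip.capture("wrist")
cv2.imwrite("pics/w12.png",a)
E
```

```text
t 29.4833 w 0.0392005399598929 F [-1.3 -0.5  0.1] M [-0.08  0.28  0.01] q [ 0.134 -0.614  2.428  0.012  0.866  1.281]
phi now -74.89
rot [ 0.002  -0.0003  0.002 ] shift [0.0006 0.001  0.0009] axis err [1.e+00 2.e-03 3.e-04] lateral world [ 0.0015 -0.0004 -0.    ] in panel [ 0.0012 -0.0006 -0.0006]
```

View pics/w12.png

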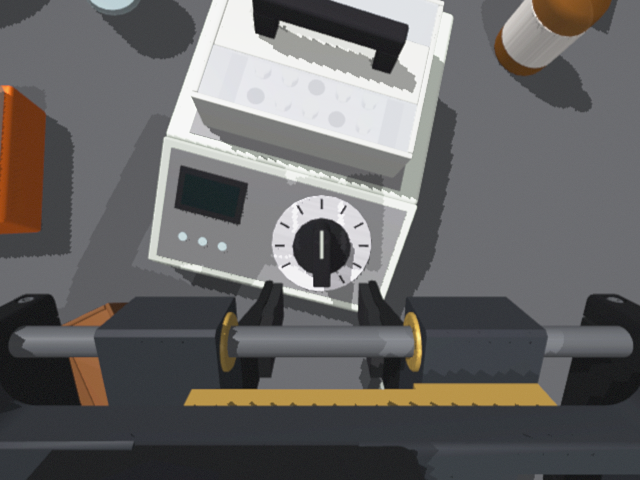

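```bash
python3 - <<'E'
import cv2
a=cv2.imread("pics/w12.png")
cv2.imwrite("pics/c12.png",cv2.resize(a[190:300,265:380],None,fx=5,fy=5,interpolation=cv2.INTER_CUBIC))
E
```

```text
(no output)
```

View pics/c12.png

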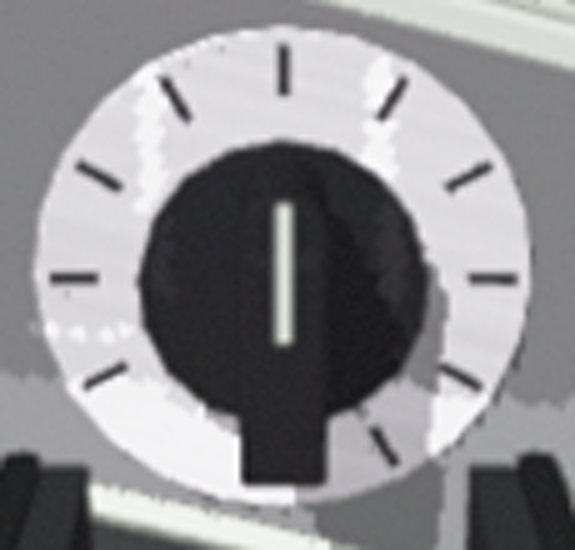

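Emit:
arm_command --plan "0 0 0 -0.02 0 0 0.45; 0 0 0 -0.03 0 0 0.45; 0 0 0 -0.03 0 0 0.45; 0 0 0 -0.03 0 0 0.45; 0 0 0 -0.02 0 0 0.45; 0 0 0 0 0 0 0.45; 0 0 0 0 0 0 0.45; 0 0 0 0 0 0 0.45"

```text
clock: 30.2
tcp_pos: [0.3628, 0.1304, 0.2728]
eef_rot: [0.697, 0.482, 0.458, -0.268]
ft_force: [-0.1, 0.4, 0.1]
grip_width: 0.0395
```

```bash
python3 - <<'E'
from station import manip
import cv2
print(manip.state()["tcp_pos"])
a=manip.capture("top");cv2.imwrite("pics/t13.png",a)
a=manip.capture("side")
cv2.imwrite("pics/s13.png",cv2.resize(a[230:360,230:380],None,fx=5,fy=4.6,interpolation=cv2.INTER_CUBIC))
E
```

```text
[0.36282519 0.13040688 0.27276707]
```

View pics/t13.png

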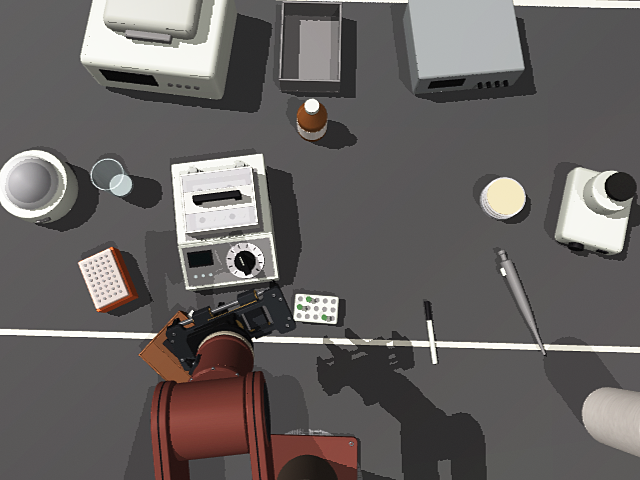

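View pics/s13.png

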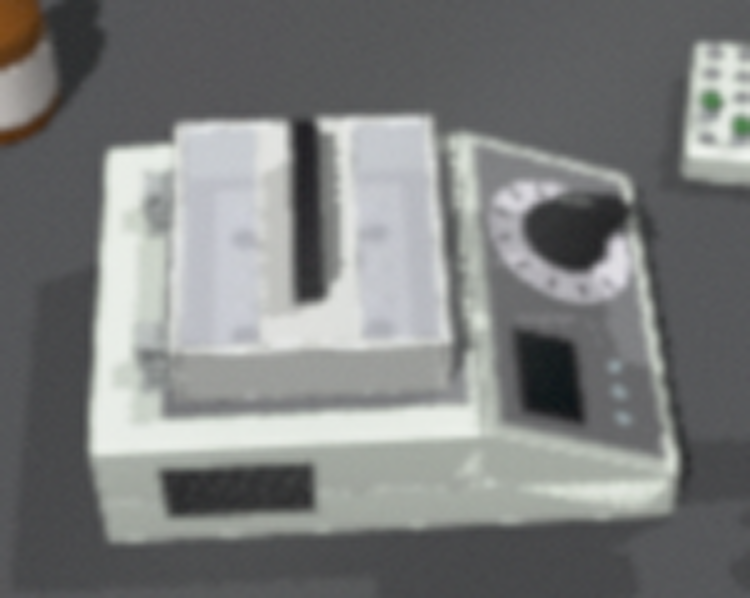

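The pointer at crop position (283,275) lines up with the fifth mark, which is click 4. The lid lies shut, the bystanders look unmoved and the arm is clear, so I hand in.

```bash
python3 - <<'E'
from station import manip
print(manip.hand_in())
E
```

```text
the job is handed in; nothing more can be done
None
```

I handed the job in at about 30 s of the 72 s limit, with the lid shut on the heater and the selector at click 4. `hand_in()` gives no verdict, so what follows are my own checks.

**Lid:** I gripped the grey lid by its handle and lowered it with both knuckles over the pins. I held it until it met a hard stop at 10–13 N, and only then let go. An image fit afterwards put it about 2 mm from its place, with the yaw about 0.003 rad off. At the hard stop the rim read about 0.9 mm above the deck by the arm's position, within the 3.5 mm limit. I checked that the lid was level only by eye.

**Selector:** It started at six clicks. I turned it anticlockwise to the end stop, where it pushed back with about 0.7 N m, then 120° clockwise and let go. In the close-up the pointer lines up with the mark for the fourth click.

**End state:** In the last pictures the bystanders look unmoved, and the arm stands clear with contact forces near zero.

**Disagreements:**
- The wrist camera read about 1 mm short along the jaw direction, which I corrected for.
- The dial centre came out about 3 mm different between two views; I used the closer one.
- While gripping and turning the dial, side and axial forces reached about 25 N because of small misalignment. I eased them off as I went.

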